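Load the UV curing unit, wind its timer by clicks and switch it on

ROBOT

A 6-joint arm with a two-finger parallel gripper is mounted at the origin on the work surface. World frame = base frame: x ahead of the robot, y to its left, z up, the work surface at z = 0. Lengths are in m, angles in degrees, forces in N, time in s.
With the tool pointing down it reaches from about 0.3 to 0.875 m from the base axis. Payload 6.4 kg.
Tool frame: the origin (TCP) lies midway between the tips of the shut fingers; the grasp point (between the pads) lies 19 mm behind it; z points along the fingers, y is the line along which they close (so a half turn about z gives the same grasp; the last joint's range is limited). The gripper opens to 88 mm and grips with 3 to 60 N. Pads are 18 mm wide; open, the fingers measure 123 mm over their backs; the gripper's body (75 mm by 187 mm) begins 45 mm behind the grasp point.
Start: joints at [-87.909, 10.359, 92.074, -0, 77.567, -11.82], TCP at [0.138, -0.558, 0.239] pointing down, gripper open.
Joint ranges: [-171.53, 171.53], [-51.25, 118.39], [17.06, 147.69], [-65.23, 245.23], [0, 150.52], [-178.68, 178.68]. Speed limits (degrees/s): [147.25, 147.25, 172.46, 180, 180, 180].

INTERFACE

Orientations are given as [roll, pitch, yaw] about the fixed x, y, z axes, in that order (R = Rz(yaw) Ry(pitch) Rx(roll)).
In Python, from cell import telemetry, vision, arm gives the robot as it stands.
- The arm moves only by the shell command python3 -m pendant 'ROWS' [OPENING] [FORCE]. ROWS is JSON, a list of rows, each an object with "slide": the shift along the tool's x, y, z each as a share of 25 cm, from -1 to 1, a list of three; "yaw": the turn about the tool's z as a share of pi/2 rad, from -1 to 1. A call has 1 to 12 rows; each row shifts and turns the commanded pose from where the row before left it, along the tool's axes as they then stand; what a row does not reach is not made up. A row lasts 1/12 s, in which the tool goes at most 41.7 mm and 7.16 degrees, less where a joint would pass 70% of its speed; a pose out of reach is approached as far as the arm can. A call with a number of a shift or a turn outside -1 to 1 is refused whole. A call with a gripper value outside its range is refused whole. OPENING is the closure, from -1 (fully open) to 1 (shut), so that 0 is half open, set as the call begins (- or left out, the last holds). The fingers move at their own pace and stop on an object; FORCE is the grip in N (left out, the last holds). Time passes only in rows, so rows that do not move let the fingers close. It gives the time, the measured TCP pose, the force, the opening and the grip force at its end, in the units of the state.
- telemetry.get_obs(): the state, without advancing time (a new reading comes with each control period).
- vision.capture(name): name is "scene" or "top" or "wrist"; returns the picture (400x640x3 uint8, blue, green, red); there is no depth.
- vision.get_calibration(name): a dict with "fx", "fy", "cx", "cy" (pixels), "k1" (the pictures are not rectified: a ray, as slopes to the right and down, at radius r is drawn at 1 + k1 r^2 times it, then the intrinsics apply), "eye" and "attitude" of the camera in the world; the wrist camera has in their place "mount" (4x4, takes a point from camera to tool coordinates, whose origin is the TCP and whose axes are the flange's). Camera axes: x right, y down, z forward; pixel columns grow to the right and rows downward; lengths in m; the calibration is good to about 2 mm. A picture is of the moment at which its call begins: read the wrist's pose just before it. get_calibration takes no time and is no camera call.
- arm.sign_off(): hands the job in; it is judged then, once.
The state is a dict: "time_s": time; "q": joint angles; "joint_velocities": joint speeds; "tau": joint torques, N m; "tool_pos": TCP position; "tcp_rot": TCP orientation; "contact_force": force on the tool from outside, world axes, zero at the start; "torque": the same for the moment, N m; "gripper_width": finger opening in m; "grasp_force": force on a finger pad.
Only numpy, scipy, OpenCV 4.12 (cv2) and the standard library are available. Lean on these libraries where they do the work, as an engineer would, in place of code of your own. Each camera call takes 0.05 s, during which the arm holds its last target. There are 200 camera calls.

TASK

Switch the isolator off and slide back the amber hood of the curing unit; put every grey printed part on the bench (two to four of them) down in its tray, slide the hood fully shut over them, and set the timer dial to one click past its zero mark for each part in the tray. Only then, as the last thing, switch the isolator back on; do not knock over or shove aside anything else on the bench.

Things in the scene. Friction and masses are not known exactly. Their poses are not given: they have to be found in the camera images.
- unit: UV curing unit, fixed: white floor plate 6 mm thick, 300 mm (x) by 272 mm (y), reaching from x = -74 to +226 mm. Origin: on the table under the middle of the tray; x points away from the front wall, towards where the hood is parked. Tray inside: x -62 to +64 mm, y -118 to +118 mm, floor 6 mm above the table; front wall (x = -62 to -70 mm) 62 mm high, the two side walls 26 mm, rear wall 22 mm. The hood's ceiling inside is 64 mm above the table.
- hood (a joint): Sliding amber hood of the unit (145 mm deep, 268 mm wide, top 68 mm above the table, open below and at the front). 0 m = parked behind the tray (open), 0.14 m = fully shut over the tray against its stop; grows as it slides towards the unit's -x. It starts shut or nearly so. About 1.5 N of friction; it stays where it is left.
- hood_grip (a point): Centre of the black handle bar on top of the hood: bar 84 mm long along the unit's y, 12 mm wide, 24 mm high (76 to 100 mm above the table); this point is at 88 mm. The handle moves with the hood; its axes are those of the unit.
- dial (a joint): Timer dial, rad. 0 = zero mark (pointer at the long thick white tick); grows clockwise seen from above, one click (detent) every 0.5236 rad (30 degrees), 10 clicks to the end stop, never past zero. Each click resists with about 0.15 N m, then the dial snaps by itself into the nearest detent when let go. It starts on some click from 7 to 10.
- dial_grip (a point): On the dial's vertical axis, 64 mm above the table, in the middle of its black grip bar: bar 46 mm long, 12 mm wide, from 48 to 74 mm above the table, on a round skirt of 27 mm radius. The bar lies along this frame's x, and its pointer end (white line) is at -x; the frame turns with the dial.
- dial_base: Grey housing of the dial, fixed, 90 x 90 x 40 mm; origin under its centre, z up. Pointer at zero points to its -x. White ticks for the clicks surround the dial on its top.
- isolator (a joint): Rotary mains isolator handle, rad. 0 = off (pointer to the base's +y, at the dot), 1.571 = on (pointer to the base's +x, at the short bar); clockwise seen from above switches on. Stops and detents at both ends, with a peak of 0.25 N m half way; let go past half way it snaps to that end.
- isolator_grip (a point): On the isolator's vertical axis, 76 mm above the table, in the middle of its black handle bar: bar 64 mm long, 14 mm wide, from 60 to 86 mm above the table. The bar lies along this frame's y, its pointer end (white line) at +y; the frame turns with the handle.
- isolator_base: White housing of the isolator, fixed, 90 x 90 x 50 mm; origin under its centre, z up.
- pommel: Grey resin print, 50 g: square foot 36 x 36 x 20 mm with a round stub 26 mm in diameter on top, 38 mm high in all. Origin: centre of the underside, z up as it stands. May be absent in a run (then its entry is None).
- bracket: Grey resin print, 50 g: L-shaped bracket, foot 36 mm (x) by 40 mm (y) by 12 mm thick, upright wall 36 mm (x) by 12 mm thick at y = +8 to +20 mm, 38 mm high in all. Origin: centre of the underside of the foot, z up. May be absent in a run (then its entry is None).
- cell: Grey resin print, 60 g: ribbed block 30 mm (x; 34 over the thin ribs, which are for looks) by 38 mm (y) by 34 mm high. Origin: centre of the underside, z up. May be absent in a run (then its entry is None).
- nozzle: Grey resin print, 60 g: square foot 40 x 40 x 14 mm with a square neck 24 x 24 mm on top, 42 mm high in all. Origin: centre of the underside, z up. May be absent in a run (then its entry is None).
- alcohol: Bystander: tall bottle, 72 mm in diameter, 170 mm high; origin under its centre.
- glue: Bystander: small white glue bottle, 26 mm in diameter, 55 mm high; origin under its centre.
- paint_jar: Bystander: jar 48 mm in diameter, 55 mm high; origin under its centre.
- charger: Bystander: plug charger, 45 x 50 x 28 mm; origin under its centre.
- rotary_tool: Bystander: rotary tool lying down, about 180 mm long along its x, 48 mm thick; origin under its middle.
- tape: Bystander: roll of tape lying flat, 90 mm in diameter, 22 mm high; origin under its centre.
- spatula: Bystander: spatula lying along its x, 170 mm long; origin on the table under its middle.

How it is judged:
By the outcome, as a careful person would: the job done as asked, in the order asked, and still so for the second after the job is handed in, with the robot touching nothing.
Of pommel, bracket, cell, nozzle only 2 to 4 are there at a start; the rules pass over those that are not, and their reading is None.
At some moment in a run one of pommel, bracket, cell, nozzle may be knocked a few centimetres aside while the robot is not near it.
Once in a run the grip may slacken for a moment while it holds something.
It also fails if it takes over 210 s, if anything falls off the work surface, if the arm or the gripper's body presses on something with over 40 N, if the wrist force passes 120 N, or if a joint passes its speed limit or range.

## Working session

There is one attempt and no reset: what is moved stays moved. The work goes in short steps, Python scripts to look and compute and a shell command to move; the robot and the scene stay as the last step left them, time stands still between calls to the robot, and variables do not carry over. Pictures are saved under pics/ and viewed, at most 14 in all, crops included, and the job is handed in when it is done.

```bash
mkdir -p pics; ls; python3 - <<'E'
from cell import telemetry, vision, arm
import cv2
o=telemetry.get_obs();print(o)
for n in("scene","top","wrist"):
    print(n,vision.get_calibration(n))
    cv2.imwrite(f"pics/{n}0.png",vision.capture(n))
E
```

```text
pics
{'time_s': 0.0, 'q': array([-8.79071767e+01,  1.04014689e+01,  9.21304382e+01,  7.98394674e-04,
        7.75675208e+01, -1.18196389e+01]), 'joint_velocities': array([ 0.03757383, -0.09722618, -0.04696181, -0.03740341, -0.06575611,
        0.00895116]), 'tau': array([-3.57072349e-04, -4.33873236e+01, -3.41852081e+01,  7.01501383e-02,
        3.86578613e-02, -1.50976807e-04]), 'tool_pos': array([ 0.13825872, -0.55758708,  0.23782458]), 'tcp_rot': array([-1.79902840e+02, -2.11288101e-02,  1.39122717e+01]), 'contact_force': array([-1.02422441,  0.24247813,  0.43995705]), 'torque': array([0.02946254, 0.00471136, 0.07338804]), 'grasp_force': 0.0, 'gripper_width': 0.0878559179011305}
scene {'fx': 464.4367003448825, 'fy': 464.4367003448825, 'cx': 320.50037408884066, 'cy': 199.01844998460464, 'k1': -0.06449094314562016, 'eye': array([1.3848575 , 0.4788224 , 1.07112844]), 'attitude': array([-134.66950196,   -1.12062093,  123.61014399])}
top {'fx': 363.73374416062853, 'fy': 363.73374416062853, 'cx': 316.3928451617632, 'cy': 201.8154095181521, 'k1': 0.024256245454757276, 'eye': array([ 0.33336537, -0.05116036,  1.05956645]), 'attitude': array([-166.6223425 ,    0.17779486,  -89.39852432])}
wrist {'fx': 325.64331839325985, 'fy': 325.64331839325985, 'cx': 319.05012434991215, 'cy': 195.6914730378104, 'k1': 0.006457201912375555, 'mount': array([[ 1.16612582e-04, -9.58655563e-01, -2.84568970e-01,
         7.20608684e-02],
       [ 9.99999867e-01, -3.12735181e-05,  5.15140841e-04,
        -1.44627139e-03],
       [-5.02742106e-04, -2.84568992e-01,  9.58655431e-01,
        -1.45282237e-01],
       [ 0.00000000e+00,  0.00000000e+00,  0.00000000e+00,
         1.00000000e+00]])}
```

View pics/top0.png

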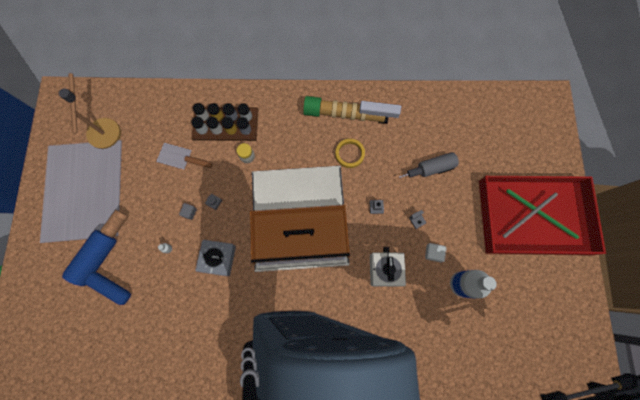

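View pics/scene0.png

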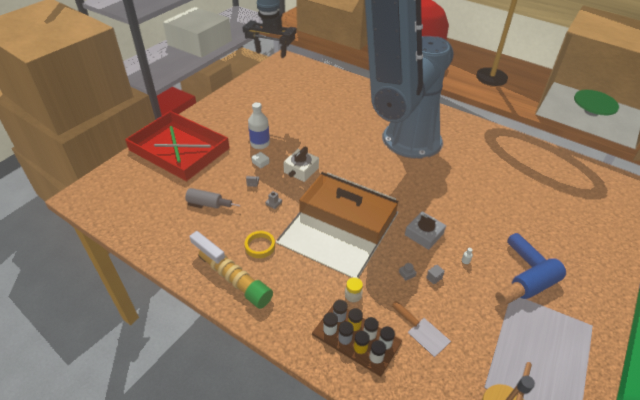

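The top view shows the hood, with its handle at (299,233). The dial is at (215,257) and the isolator at (388,268). The four grey parts are near (187,211), (213,201), (376,206) and (418,219). Next I'll write the helpers and look at enlarged crops.

```bash
cat > h.py <<'E'
import numpy as np, cv2
from scipy.spatial.transform import Rotation as R
from cell import telemetry, vision, arm
def cam(n,o=None):
    c=vision.get_calibration(n)
    if n=="wrist":
        o=o or telemetry.get_obs(); T=np.eye(4); T[:3,:3]=R.from_euler('xyz',o['tcp_rot'],degrees=True).as_matrix(); T[:3,3]=o['tool_pos']
        M=T@c['mount']; return c,M[:3,:3],M[:3,3]
    return c,R.from_euler('xyz',c['attitude'],degrees=True).as_matrix(),c['eye']
def ray(C,u,v):
    c,A,e=C; p=np.array([(u-c['cx'])/c['fx'],(v-c['cy'])/c['fy']]); q=p.copy()
    for _ in range(10): q=p/(1+c['k1']*(q@q))
    return e,A@np.array([q[0],q[1],1])
def onz(C,u,v,z):
    e,d=ray(C,u,v); return e+d*(z-e[2])/d[2]
def proj(C,P):
    c,A,e=C; x=A.T@(np.array(P)-e); q=x[:2]/x[2]; q=q*(1+c['k1']*(q@q)); return q*[c['fx'],c['fy']]+[c['cx'],c['cy']]
def big(im,x0,y0,w,h,s,name): cv2.imwrite(f"pics/{name}.png",cv2.resize(im[y0:y0+h,x0:x0+w],None,fx=s,fy=s,interpolation=cv2.INTER_CUBIC))
E
python3 - <<'E'
from h import *
C=cam("top"); im=cv2.imread("pics/top0.png")
for n,u,v,z in [("p1",187,211,.034),("p2",213,201,.034),("p3",376,206,.038),("p4",418,219,.03),("handle",299,233,.1),("dial",215,257,.074),("iso",388,268,.06),("alc",462,284,.0),("chg",437,252,.028),("glue",165,247,.05),("tray TL",253,172,.006),("TR",340,168,.006)]: print(n,onz(C,u,v,z).round(3))
big(im,150,140,310,160,2.58,"topcrop")
E
```

```text
p1 [0.546 0.326 0.034]
p2 [0.577 0.254 0.034]
p3 [ 0.566 -0.217  0.038]
p4 [ 0.53  -0.337  0.03 ]
handle [ 0.476 -0.     0.1  ]
dial [0.413 0.225 0.074]
iso [ 0.389 -0.241  0.06 ]
alc [ 0.351 -0.459  0.   ]
chg [ 0.437 -0.386  0.028]
glue [0.441 0.371 0.05 ]
tray TL [0.675 0.148 0.006]
TR [ 0.69  -0.116  0.006]
```

View pics/topcrop.png

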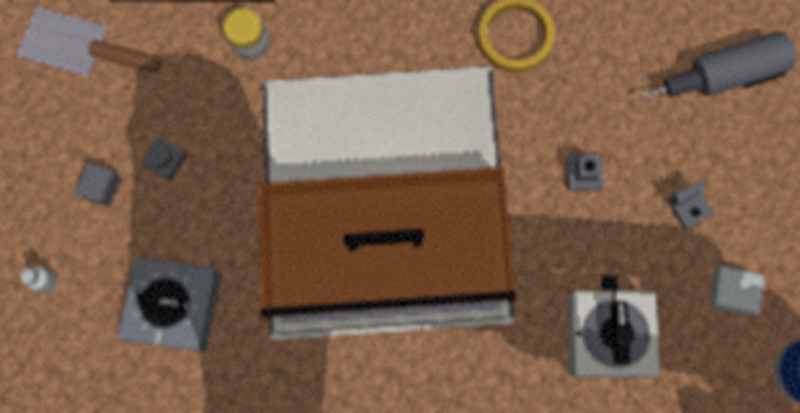

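The hood is nearly shut. The isolator's pointer end faces world +x, so it is on, and the dial pointer isn't readable yet. I'll add a row-planning helper and move above the isolator for a close look.

```bash
cat >> h.py <<'E'
def go(x,y,z,yaw=None):
    "print turn share, then slide share totals (in tool axes after the turn)"
    o=telemetry.get_obs(); p=o['tool_pos']; y0=o['tcp_rot'][2]; yaw=y0 if yaw is None else yaw
    d=np.array([x,y,z])-p; Rt=R.from_euler('xyz',[180,0,yaw],degrees=True).as_matrix(); s=Rt.T@d/.25
    t=-((yaw-y0+180)%360-180)/90
    print("turn",round(t,3),"rows>=",int(np.ceil(abs(t)/.0796)),"| slide",s.round(3),"rows>=",int(np.ceil(np.linalg.norm(s)/.1668)))
E
python3 - <<'E'
from h import *
go(.33,-.241,.26,0)
E
```

```text
turn 0.155 rows>= 2 | slide [ 0.767 -1.267 -0.088] rows>= 9
```

```bash
python3 -m pendant '[{"slide":[0,0,0],"yaw":0.0775},{"slide":[0,0,0],"yaw":0.0775},{"slide":[0.08,-0.127,-0.009],"yaw":0},{"slide":[0.08,-0.127,-0.009],"yaw":0},{"slide":[0.08,-0.127,-0.009],"yaw":0},{"slide":[0.08,-0.127,-0.009],"yaw":0},{"slide":[0.08,-0.127,-0.009],"yaw":0},{"slide":[0.08,-0.127,-0.009],"yaw":0},{"slide":[0.08,-0.127,-0.009],"yaw":0},{"slide":[0.08,-0.127,-0.009],"yaw":0},{"slide":[0.08,-0.127,-0.009],"yaw":0},{"slide":[0.08,-0.127,-0.009],"yaw":0}]' -1
python3 -m pendant '[{"slide":[0,0,0],"yaw":0},{"slide":[0,0,0],"yaw":0}]'
python3 - <<'E'
from h import *
o=telemetry.get_obs();im=vision.capture("wrist");cv2.imwrite("pics/w1.png",im);print(o['tool_pos'],o['tcp_rot'],o['contact_force'])
E
```

```text
time_s: 1.15
tool_pos: [0.3389, -0.239, 0.2613]
tcp_rot: [180.0, -0.0, -0.1]
contact_force: [1.3, -1.1, -0.2]
gripper_width: 0.0883
grasp_force: 0.0
time_s: 1.32
tool_pos: [0.3392, -0.2393, 0.2613]
tcp_rot: [180.0, -0.0, 0.2]
contact_force: [-0.9, 0.1, -0.7]
gripper_width: 0.0882
grasp_force: 0.0
[ 0.33921434 -0.23933235  0.26129075] [ 1.79969746e+02 -6.79036229e-03  2.28457649e-01] [-0.94485307  0.13771344 -0.7141074 ]
```

View pics/w1.png

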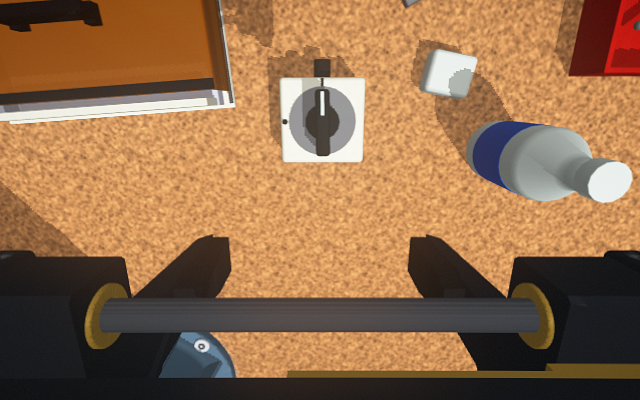

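The isolator's handle has its pointer (white line) up at (323,100), towards the short bar at (322,82), so it is on. The off dot is at (285,121), and the bar runs from (322,90) to (323,156).

```bash
python3 - <<'E'
from h import *
C=cam("wrist")
a=onz(C,322,90,.086);b=onz(C,323,156,.086);print(a,b,np.linalg.norm(a-b))
for u,v in [(281,79),(363,79),(283,161),(362,162)]: print(onz(C,u,v,.05).round(4))
m=(a+b)/2
go(m[0],m[1],.10,0); go(m[0],m[1],.057,0)
E
```

```text
[ 0.41844956 -0.24229936  0.086     ] [ 0.35629527 -0.24356465  0.086     ] 0.06216717008478524
[ 0.43   -0.2003  0.05  ]
[ 0.4302 -0.2849  0.05  ]
[ 0.3446 -0.1998  0.05  ]
[ 0.3436 -0.2873  0.05  ]
turn 0.001 rows>= 1 | slide [0.195 0.01  0.645] rows>= 5
turn 0.001 rows>= 1 | slide [0.195 0.01  0.817] rows>= 6
```

```bash
python3 -m pendant '[{"slide":[0.033,0.002,0.13],"yaw":0},{"slide":[0.033,0.002,0.13],"yaw":0},{"slide":[0.033,0.002,0.13],"yaw":0},{"slide":[0.033,0.002,0.13],"yaw":0},{"slide":[0.033,0.001,0.13],"yaw":0},{"slide":[0.03,0.001,0.139],"yaw":0},{"slide":[0,0,0],"yaw":0},{"slide":[0,0,0],"yaw":0}]'
python3 -m pendant '[{"slide":[0,0,0],"yaw":0},{"slide":[0,0,0],"yaw":0},{"slide":[0,0,0],"yaw":0},{"slide":[0,0,0],"yaw":0},{"slide":[0,0,0],"yaw":0},{"slide":[0,0,0],"yaw":0},{"slide":[0,0,0],"yaw":0},{"slide":[0,0,0],"yaw":0}]' 1 30
```

```text
time_s: 2.03
tool_pos: [0.3851, -0.2431, 0.062]
tcp_rot: [-179.7, 0.3, -0.1]
contact_force: [0.9, -0.7, 0.5]
gripper_width: 0.088
grasp_force: 0.0
time_s: 2.7
tool_pos: [0.3873, -0.2433, 0.0642]
tcp_rot: [180.0, -0.0, -0.0]
contact_force: [0.5, 0.8, -0.5]
gripper_width: 0.037
grasp_force: 0.0
```

```bash
python3 -m pendant '[{"slide":[0,0,0],"yaw":0},{"slide":[0,0,0],"yaw":0},{"slide":[0,0,0],"yaw":0},{"slide":[0,0,0],"yaw":0},{"slide":[0,0,0],"yaw":0},{"slide":[0,0,0],"yaw":0}]' 1 30
python3 -m pendant '[{"slide":[0,0,0],"yaw":-0.078},{"slide":[0,0,0],"yaw":-0.078},{"slide":[0,0,0],"yaw":-0.078},{"slide":[0,0,0],"yaw":-0.078},{"slide":[0,0,0],"yaw":-0.078},{"slide":[0,0,0],"yaw":-0.078},{"slide":[0,0,0],"yaw":-0.078},{"slide":[0,0,0],"yaw":-0.078},{"slide":[0,0,0],"yaw":-0.078},{"slide":[0,0,0],"yaw":-0.078},{"slide":[0,0,0],"yaw":-0.078},{"slide":[0,0,0],"yaw":-0.078}]'
python3 -m pendant '[{"slide":[0,0,0],"yaw":-0.064},{"slide":[0,0,0],"yaw":0},{"slide":[0,0,0],"yaw":0}]'
```

```text
time_s: 3.2
tool_pos: [0.3872, -0.242, 0.0638]
tcp_rot: [-179.9, 0.0, -0.0]
contact_force: [0.9, 5.7, 3.6]
gripper_width: 0.014
grasp_force: 30.0
time_s: 4.2
tool_pos: [0.3899, -0.2449, 0.064]
tcp_rot: [179.6, 0.2, 84.5]
contact_force: [15.2, -4.9, -17.2]
gripper_width: 0.0141
grasp_force: 30.0
time_s: 4.45
tool_pos: [0.3901, -0.2449, 0.064]
tcp_rot: [179.6, 0.2, 89.9]
contact_force: [16.1, -6.2, -16.5]
gripper_width: 0.0136
grasp_force: 30.0
```

```bash
python3 -m pendant '[{"slide":[0,0,0],"yaw":0},{"slide":[0,0,0],"yaw":0},{"slide":[0,0,0],"yaw":0},{"slide":[0,0,0],"yaw":0},{"slide":[0,0,-0.15],"yaw":0},{"slide":[0,0,-0.15],"yaw":0},{"slide":[0,0,-0.15],"yaw":0},{"slide":[0,0,-0.15],"yaw":0},{"slide":[0.1,0.1,0],"yaw":0},{"slide":[0.1,0.1,0],"yaw":0},{"slide":[0.1,0.1,0],"yaw":0},{"slide":[0.1,0.1,0],"yaw":0}]' -1
python3 -m pendant '[{"slide":[0,0,0],"yaw":0},{"slide":[0,0,0],"yaw":0},{"slide":[0,0,0],"yaw":0}]'
python3 - <<'E'
from h import *
o=telemetry.get_obs();im=vision.capture("wrist");cv2.imwrite("pics/w2.png",im);t=vision.capture("top");big(t,350,240,80,50,5,"t2");print(o['tool_pos'],o['tcp_rot'],o['contact_force'])
E
```

```text
time_s: 5.45
tool_pos: [0.4881, -0.1424, 0.2145]
tcp_rot: [180.0, 0.0, 89.9]
contact_force: [1.6, -1.6, -0.3]
gripper_width: 0.0876
grasp_force: 0.0
time_s: 5.7
tool_pos: [0.4868, -0.1433, 0.2137]
tcp_rot: [-179.9, 0.0, 90.0]
contact_force: [0.8, 0.3, 0.7]
gripper_width: 0.088
grasp_force: 0.0
[ 0.48680248 -0.14331748  0.21368706] [-1.79942327e+02  2.07062956e-03  9.00097194e+01] [0.8477692  0.3093818  0.72397989]
```

View pics/w2.png

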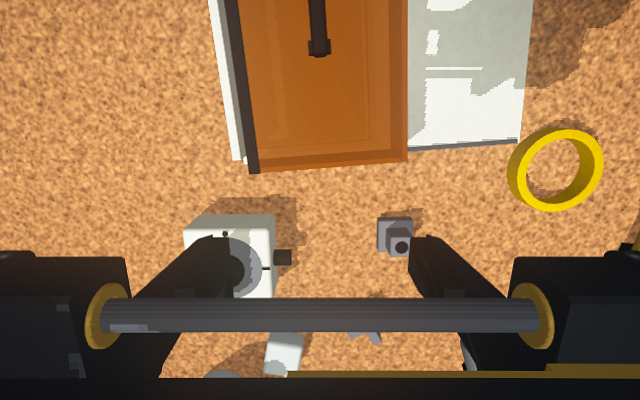

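The handle bar runs down to (319,50). The hood's front edge goes from (224,0) to (248,173), its rear edge is at u=407, and the plate corner is at (519,141).

```bash
python3 - <<'E'
from h import *
C=cam("wrist"); T=cam("top")
h=(onz(C,310,50,.1)+onz(C,330,49,.1))/2
print("handle end",h, "bar top",onz(C,309,2,.1),onz(C,326,2,.1))
a=onz(C,228,2,.068);b=onz(C,250,173,.068);print("front",a,b,np.degrees(np.arctan2(-(a-b)[0],(a-b)[1])))
print("plate corner",onz(C,519,141,.006), "edge",onz(C,533,2,.006))
print("hood rear low corner",onz(C,407,161,.068))
print("top: handle ends",onz(T,284,234,.1),onz(T,314,232,.1))
print("plate L",onz(T,253,172,.006))
E
```

```text
handle end [ 0.48574391 -0.03513443  0.1       ] bar top [ 0.47802903 -0.00441341  0.1       ] [ 0.48999984 -0.00444108  0.1       ]
front [0.41300212 0.00377169 0.068     ] [ 0.42172605 -0.13444689  0.068     ] 3.6115435395479043
plate corner [ 0.6992409  -0.11350445  0.006     ] edge [0.68948759 0.01843472 0.006     ]
hood rear low corner [ 0.56420863 -0.12355976  0.068     ]
top: handle ends [0.47284197 0.03930769 0.1       ] [ 0.47897667 -0.04029136  0.1       ]
plate L [0.67502405 0.14813441 0.006     ]
```

```bash
python3 - <<'E'
from h import *
go(.4835,.003,.08,93.7)
E
```

```text
turn -0.042 rows>= 1 | slide [0.588 0.026 0.535] rows>= 5
```

```bash
python3 -m pendant '[{"slide":[0,0,0],"yaw":-0.042},{"slide":[0.147,0.006,0],"yaw":0},{"slide":[0.147,0.006,0],"yaw":0},{"slide":[0.147,0.007,0],"yaw":0},{"slide":[0.147,0.007,0],"yaw":0},{"slide":[0,0,0.15],"yaw":0},{"slide":[0,0,0.15],"yaw":0},{"slide":[0,0,0.15],"yaw":0},{"slide":[0,0,0.085],"yaw":0},{"slide":[0,0,0],"yaw":0},{"slide":[0,0,0],"yaw":0}]' -1
python3 -m pendant '[{"slide":[0,0,0],"yaw":0},{"slide":[0,0,0],"yaw":0},{"slide":[0,0,0],"yaw":0},{"slide":[0,0,0],"yaw":0},{"slide":[0,0,0],"yaw":0},{"slide":[0,0,0],"yaw":0},{"slide":[0,0,0],"yaw":0},{"slide":[0,0,0],"yaw":0},{"slide":[0,0,0],"yaw":0},{"slide":[0,0,0],"yaw":0},{"slide":[0,0,0],"yaw":0},{"slide":[0,0,0],"yaw":0}]' 1 30
```

```text
time_s: 6.72
tool_pos: [0.4832, 0.003, 0.0797]
tcp_rot: [-179.8, -0.0, 93.6]
contact_force: [0.5, 0.4, 0.5]
gripper_width: 0.0877
grasp_force: 0.0
time_s: 7.72
tool_pos: [0.4841, 0.0037, 0.0802]
tcp_rot: [-180.0, -0.0, 93.7]
contact_force: [-0.5, -0.3, -0.5]
gripper_width: 0.0117
grasp_force: 30.0
```

```bash
python3 -m pendant '[{"slide":[0,0.06,0],"yaw":0},{"slide":[0,0.06,0],"yaw":0},{"slide":[0,0.06,0],"yaw":0},{"slide":[0,0.06,0],"yaw":0},{"slide":[0,0.06,0],"yaw":0},{"slide":[0,0.06,0],"yaw":0},{"slide":[0,0.06,0],"yaw":0},{"slide":[0,0.04,0],"yaw":0},{"slide":[0,0.02,0],"yaw":0},{"slide":[0,0,0],"yaw":0}]'
python3 -m pendant '[{"slide":[0,0.01,0],"yaw":0},{"slide":[0,0.01,0],"yaw":0},{"slide":[0,0,0],"yaw":0}]'
```

```text
time_s: 8.55
tool_pos: [0.6048, 0.0133, 0.0801]
tcp_rot: [180.0, -0.1, 93.8]
contact_force: [0.9, 7.0, 2.1]
gripper_width: 0.0116
grasp_force: 30.0
time_s: 8.8
tool_pos: [0.6089, 0.0136, 0.0802]
tcp_rot: [-180.0, -0.1, 93.8]
contact_force: [-0.3, 6.5, 2.0]
gripper_width: 0.0117
grasp_force: 30.0
```

```bash
python3 -m pendant '[{"slide":[0,0.012,0],"yaw":0},{"slide":[0,0.012,0],"yaw":0},{"slide":[0,0,0],"yaw":0},{"slide":[0,0,0],"yaw":0}]'
```

```text
time_s: 9.13
tool_pos: [0.6112, 0.0138, 0.0801]
tcp_rot: [-179.5, -0.1, 93.8]
contact_force: [-15.6, 2.9, 14.8]
gripper_width: 0.0116
grasp_force: 30.0
```

```bash
python3 -m pendant '[{"slide":[0,-0.012,0],"yaw":0},{"slide":[0,0,0],"yaw":0},{"slide":[0,0,0],"yaw":0},{"slide":[0,0,0],"yaw":0},{"slide":[0,0,0],"yaw":0},{"slide":[0,0,0],"yaw":0},{"slide":[0,0,-0.15],"yaw":0},{"slide":[0,0,-0.15],"yaw":0},{"slide":[0,0,-0.15],"yaw":0},{"slide":[0,0,-0.15],"yaw":0},{"slide":[0,0,-0.1],"yaw":0},{"slide":[0,0,0],"yaw":0}]' -1
python3 - <<'E'
from h import *
go(.48,-.27,.25,0)
t=vision.capture("top");big(t,240,150,200,150,4,"t3")
E
```

```text
time_s: 10.13
tool_pos: [0.6153, 0.0116, 0.2629]
tcp_rot: [179.3, 0.2, 93.7]
contact_force: [0.6, 0.4, 0.1]
gripper_width: 0.0876
grasp_force: 0.0
turn 1.042 rows>= 14 | slide [-0.541  1.126  0.051] rows>= 8
```

View pics/t3.png

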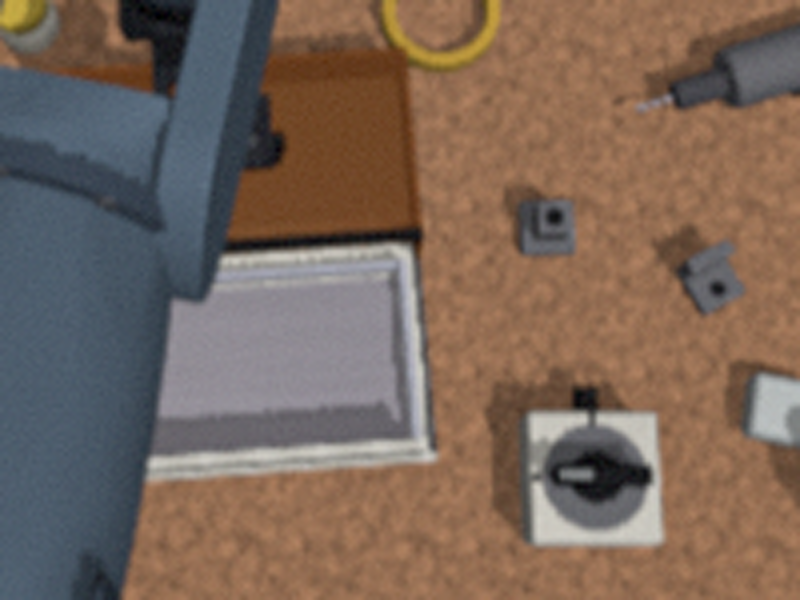

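The isolator's pointer now faces the dot, so it is off. The hood is parked and the tray is empty. I'll move to view the right-hand parts.

```bash
python3 -m pendant '[{"slide":[-0.136,-0.076,0.006],"yaw":0},{"slide":[-0.136,-0.076,0.006],"yaw":0},{"slide":[-0.136,-0.076,0.006],"yaw":0},{"slide":[-0.136,-0.076,0.006],"yaw":0},{"slide":[-0.136,-0.076,0.006],"yaw":0},{"slide":[-0.136,-0.076,0.006],"yaw":0},{"slide":[-0.136,-0.076,0.006],"yaw":0},{"slide":[-0.136,-0.076,0.006],"yaw":0},{"slide":[0,0,0],"yaw":0.0745},{"slide":[0,0,0],"yaw":0.0745},{"slide":[0,0,0],"yaw":0.0745},{"slide":[0,0,0],"yaw":0.0745}]'
python3 -m pendant '[{"slide":[0,0,0],"yaw":0.0745},{"slide":[0,0,0],"yaw":0.0745},{"slide":[0,0,0],"yaw":0.0745},{"slide":[0,0,0],"yaw":0.0745},{"slide":[0,0,0],"yaw":0.0745},{"slide":[0,0,0],"yaw":0.0745},{"slide":[0,0,0],"yaw":0.0745},{"slide":[0,0,0],"yaw":0.0745},{"slide":[0,0,0],"yaw":0.0745},{"slide":[0,0,0],"yaw":0.0745},{"slide":[0,0,0],"yaw":0},{"slide":[0,0,0],"yaw":0}]'
python3 - <<'E'
from h import *
o=telemetry.get_obs();im=vision.capture("wrist");cv2.imwrite("pics/w3.png",im);print(o['tool_pos'],o['tcp_rot'],o['q'])
E
```

```text
time_s: 11.18
tool_pos: [0.477, -0.2692, 0.2412]
tcp_rot: [-179.8, -0.1, 66.5]
contact_force: [1.1, -0.9, 0.3]
gripper_width: 0.0882
grasp_force: 0.0
time_s: 12.18
tool_pos: [0.4775, -0.2688, 0.2418]
tcp_rot: [-179.9, 0.1, 0.1]
contact_force: [0.1, -0.2, -0.4]
gripper_width: 0.0877
grasp_force: 0.0
[ 0.47745407 -0.26884626  0.24176863] [-1.79910748e+02  1.00455487e-01  6.68767532e-02] [-4.17975032e+01  6.84481332e+00  9.57029815e+01 -5.85983072e-04
  7.75865813e+01  4.81358249e+01]
```

View pics/w3.png

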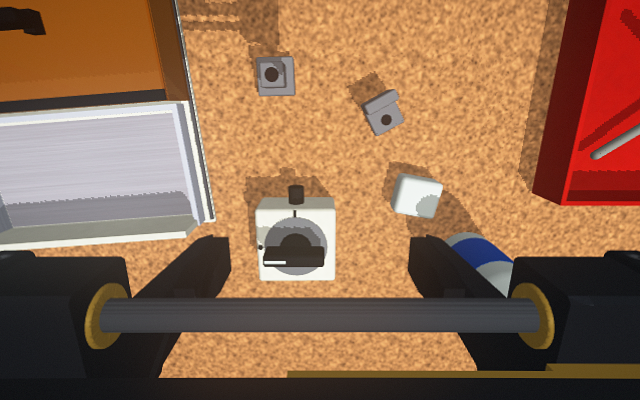

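The nozzle is at (276,76) with its neck top at (271,74). The bracket is at (384,113), its wall on the far edge from (364,103) to (398,91) and its hole at (387,120). The charger is at (417,195).

```bash
cat >> h.py <<'E'
def greys(im,amin=300,amax=6000,vmax=190):
    hsv=cv2.cvtColor(im,cv2.COLOR_BGR2HSV); m=((hsv[...,1]<45)&(hsv[...,2]<vmax)&(hsv[...,2]>40)).astype(np.uint8)
    m=cv2.morphologyEx(m,cv2.MORPH_CLOSE,np.ones((5,5)));m=cv2.morphologyEx(m,cv2.MORPH_OPEN,np.ones((3,3)))
    out=[]
    for c in cv2.findContours(m,cv2.RETR_EXTERNAL,cv2.CHAIN_APPROX_NONE)[0]:
        if amin<cv2.contourArea(c)<amax: out.append((cv2.boxPoints(cv2.minAreaRect(c)),c))
    return out
E
python3 - <<'E'
from h import *
C=cam("wrist");im=cv2.imread("pics/w3.png")
for b,c in greys(im):
    if b[:,1].max()>180: continue
    print(b.round(0).tolist()); W=np.array([onz(C,*p,0.01)[:2] for p in b]); print(W.round(4).tolist(),W.mean(0).round(4),np.linalg.norm(W[0]-W[1]),np.linalg.norm(W[1]-W[2]))
print("neck",onz(C,271.5,74,.042)); print("wall",onz(C,363,104,.038),onz(C,398,91,.038)); print("hole",onz(C,387,120,.012))
big(im,230,40,200,110,4,"c3")
E
```

```text
[[589.0, 153.0], [638.0, 124.0], [643.0, 132.0], [593.0, 161.0]]
[[0.4888, -0.5803], [0.522, -0.6278], [0.5134, -0.6353], [0.4798, -0.5877]] [ 0.501  -0.6078] 0.0579012997643988 0.011362407005975985
[[361.0, 105.0], [394.0, 88.0], [410.0, 119.0], [376.0, 136.0]]
[[0.5425, -0.3141], [0.5603, -0.3503], [0.5273, -0.37], [0.5085, -0.333]] [ 0.5346 -0.3418] 0.04039412614315952 0.03838115849890503
[[-1.0, 102.0], [164.0, 89.0], [166.0, 104.0], [0.0, 117.0]]
[[0.5447, 0.0867], [0.5596, -0.0978], [0.5437, -0.097], [0.5285, 0.0899]] [ 0.5441 -0.0046] 0.1851195963040475 0.015905474024256273
[[257.0, 57.0], [294.0, 57.0], [294.0, 95.0], [257.0, 95.0]]
[[0.592, -0.2012], [0.5921, -0.2408], [0.5532, -0.24], [0.5531, -0.1991]] [ 0.5726 -0.2203] 0.039638024973871915 0.038858796660937195
neck [ 0.5727846  -0.22039154  0.042     ]
wall [ 0.54417549 -0.31307499  0.038     ] [ 0.55696054 -0.3482532   0.038     ]
hole [ 0.5265093  -0.34410838  0.012     ]
```

View pics/c3.png

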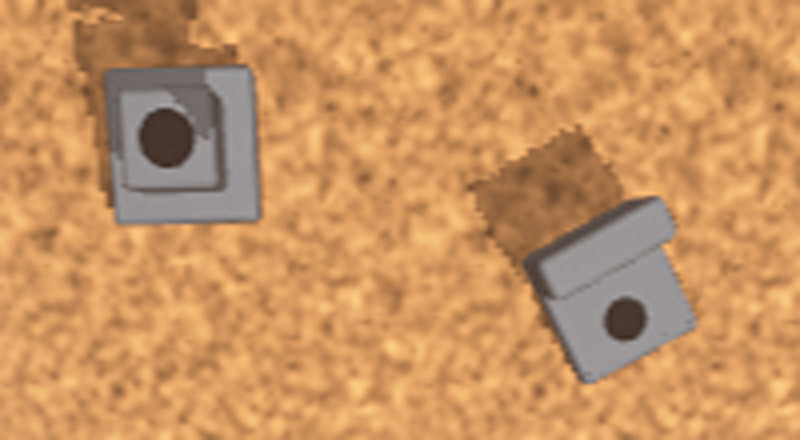

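```bash
python3 - <<'E'
from h import *
go(.5727,-.2203,.018,90)
E
python3 -m pendant '[{"slide":[0,0,0],"yaw":-0.077},{"slide":[0,0,0],"yaw":-0.077},{"slide":[0,0,0],"yaw":-0.077},{"slide":[0,0,0],"yaw":-0.077},{"slide":[0,0,0],"yaw":-0.077},{"slide":[0,0,0],"yaw":-0.077},{"slide":[0,0,0],"yaw":-0.077},{"slide":[0,0,0],"yaw":-0.077},{"slide":[0,0,0],"yaw":-0.077},{"slide":[0,0,0],"yaw":-0.077},{"slide":[0,0,0],"yaw":-0.077},{"slide":[0,0,0],"yaw":-0.077}]'
python3 -m pendant '[{"slide":[0,0,0],"yaw":-0.076},{"slide":[0.097,0.127,0],"yaw":0},{"slide":[0.097,0.127,0],"yaw":0},{"slide":[0,0.127,0],"yaw":0},{"slide":[0,0,0.15],"yaw":0},{"slide":[0,0,0.15],"yaw":0},{"slide":[0,0,0.15],"yaw":0},{"slide":[0,0,0.15],"yaw":0},{"slide":[0,0,0.15],"yaw":0},{"slide":[0,0,0.08],"yaw":0},{"slide":[0,0,0.06],"yaw":0},{"slide":[0,0,0],"yaw":0}]'
python3 -c "
from h import *
go(.5727,-.2203,.018,90)"
```

```text
turn -0.999 rows>= 13 | slide [0.195 0.381 0.896] rows>= 6
time_s: 13.23
tool_pos: [0.4778, -0.2691, 0.2427]
tcp_rot: [-180.0, -0.0, 83.6]
contact_force: [-0.3, -1.0, -0.4]
gripper_width: 0.0883
grasp_force: 0.0
time_s: 14.23
tool_pos: [0.5703, -0.2192, 0.016]
tcp_rot: [-179.6, -0.2, 90.0]
contact_force: [0.2, 0.4, -0.3]
gripper_width: 0.0879
grasp_force: 0.0
turn 0.0 rows>= 1 | slide [-0.005  0.01  -0.008] rows>= 1
```

Close on the neck and lift, then work out where to place it.

```bash
python3 -m pendant '[{"slide":[0,0,-0.006],"yaw":0},{"slide":[0,0,0],"yaw":0},{"slide":[0,0,0],"yaw":0},{"slide":[0,0,0],"yaw":0},{"slide":[0,0,0],"yaw":0},{"slide":[0,0,0],"yaw":0},{"slide":[0,0,0],"yaw":0},{"slide":[0,0,0],"yaw":0},{"slide":[0,0,0],"yaw":0},{"slide":[0,0,0],"yaw":0},{"slide":[0,0,0],"yaw":0},{"slide":[0,0,0],"yaw":0}]' 1 25
python3 -m pendant '[{"slide":[0,0,-0.08],"yaw":0},{"slide":[0,0,-0.15],"yaw":0},{"slide":[0,0,-0.09],"yaw":0},{"slide":[0,0,0],"yaw":0}]'
python3 - <<'E'
from h import *
# unit frame from wrist picture w3 (tray corners) : rear-right and front-right outer plate corners
a=np.radians(4.2); ux=np.array([np.cos(a),np.sin(a)]);uy=np.array([-np.sin(a),np.cos(a)])
T=cam("top")
print("t3 plate front right",onz(T,240+436/4,150+458/4,.006),"expect local (-74,-136)", "front left edge pt",onz(T,240+150/4,150+478/4,.006))
p=onz(T,240+436/4,150+458/4,.006)[:2]; print("origin",p+.074*ux+.136*uy)
for O in [np.array([.468,.004])]:
    for y in (-.084,-.028,.028,.084): print(y,O+uy*y)
E
```

```text
time_s: 15.23
tool_pos: [0.5733, -0.221, 0.0222]
tcp_rot: [-180.0, -0.0, 89.9]
contact_force: [-0.5, 0.1, 1.2]
gripper_width: 0.0242
grasp_force: 25.0
time_s: 15.57
tool_pos: [0.5765, -0.2228, 0.108]
tcp_rot: [179.6, 0.3, 89.9]
contact_force: [0.6, -0.5, 0.4]
gripper_width: 0.0238
grasp_force: 25.0
t3 plate front right [ 0.40072549 -0.14034197  0.006     ] expect local (-74,-136) front left edge pt [0.38459397 0.06346107 0.006     ]
origin [0.46456636 0.00071242]
-0.084 [ 0.47415201 -0.07977442]
-0.028 [ 0.47005067 -0.02392481]
0.028 [0.46594933 0.03192481]
0.084 [0.46184799 0.08777442]
```

```bash
python3 - <<'E'
from h import *
go(.471,-.078,.108,94); go(.471,-.078,.03,94)
E
```

```text
turn -0.046 rows>= 1 | slide [ 0.607 -0.381 -0.   ] rows>= 5
turn -0.046 rows>= 1 | slide [ 0.607 -0.381  0.312] rows>= 5
```

```bash
python3 -m pendant '[{"slide":[0,0,0],"yaw":-0.046},{"slide":[0.1,-0.064,0],"yaw":0},{"slide":[0.1,-0.064,0],"yaw":0},{"slide":[0.1,-0.064,0],"yaw":0},{"slide":[0.1,-0.063,0],"yaw":0},{"slide":[0.1,-0.063,0],"yaw":0},{"slide":[0.107,-0.063,0],"yaw":0},{"slide":[0,0,0.1],"yaw":0},{"slide":[0,0,0.1],"yaw":0},{"slide":[0,0,0.07],"yaw":0},{"slide":[0,0,0.02],"yaw":0},{"slide":[0,0,0],"yaw":0}]'
python3 -m pendant '[{"slide":[0,0,0.006],"yaw":0},{"slide":[0,0,0.006],"yaw":0},{"slide":[0,0,0],"yaw":0}]'
```

```text
time_s: 16.57
tool_pos: [0.4662, -0.0756, 0.0283]
tcp_rot: [-179.8, -0.1, 94.0]
contact_force: [0.8, -0.1, -1.1]
gripper_width: 0.0239
grasp_force: 25.0
time_s: 16.82
tool_pos: [0.4677, -0.0763, 0.0273]
tcp_rot: [-180.0, -0.0, 94.0]
contact_force: [-3.6, 1.0, 6.3]
gripper_width: 0.0238
grasp_force: 25.0
```

Touchdown felt. I'll release part-way, lift and head for the bracket.

```bash
python3 -m pendant '[{"slide":[0,0,0],"yaw":0},{"slide":[0,0,0],"yaw":0},{"slide":[0,0,0],"yaw":0},{"slide":[0,0,0],"yaw":0},{"slide":[0,0,0],"yaw":0},{"slide":[0,0,0],"yaw":0},{"slide":[0,0,-0.1],"yaw":0},{"slide":[0,0,-0.15],"yaw":0},{"slide":[0,0,-0.15],"yaw":0},{"slide":[0,0,-0.15],"yaw":0},{"slide":[0,0,-0.15],"yaw":0},{"slide":[0,0,-0.15],"yaw":0}]' -0.36
python3 - <<'E'
from h import *
go(.45,-.37,.24,27)
E
```

```text
time_s: 17.82
tool_pos: [0.4673, -0.0761, 0.2411]
tcp_rot: [180.0, 0.0, 94.0]
contact_force: [0.3, 0.3, -0.2]
gripper_width: 0.0598
grasp_force: 0.0
turn 0.745 rows>= 10 | slide [-0.595  1.016  0.004] rows>= 8
```

```bash
python3 -m pendant '[{"slide":[0,0,0],"yaw":0.0745},{"slide":[0,0,0],"yaw":0.0745},{"slide":[0,0,0],"yaw":0.0745},{"slide":[0,0,0],"yaw":0.0745},{"slide":[0,0,0],"yaw":0.0745},{"slide":[0,0,0],"yaw":0.0745},{"slide":[0,0,0],"yaw":0.0745},{"slide":[0,0,0],"yaw":0.0745},{"slide":[0,0,0],"yaw":0.0745},{"slide":[0,0,0],"yaw":0.0745}]' -1
python3 -m pendant '[{"slide":[-0.074,0.127,0],"yaw":0},{"slide":[-0.074,0.127,0],"yaw":0},{"slide":[-0.074,0.127,0],"yaw":0},{"slide":[-0.074,0.127,0],"yaw":0},{"slide":[-0.074,0.127,0],"yaw":0},{"slide":[-0.074,0.127,0],"yaw":0},{"slide":[-0.074,0.127,0],"yaw":0},{"slide":[-0.074,0.127,0],"yaw":0},{"slide":[0,0,0],"yaw":0},{"slide":[0,0,0],"yaw":0}]'
python3 - <<'E'
from h import *
o=telemetry.get_obs();C=cam("wrist",o);im=vision.capture("wrist");cv2.imwrite("pics/w4.png",im)
print(proj(C,[.5346,-.3418,.01]))
for b,c in greys(im):
    W=np.array([onz(C,*p,0.01)[:2] for p in b]); s=[np.linalg.norm(W[0]-W[1]),np.linalg.norm(W[1]-W[2])]
    if max(s)<.06: print(b.round(0).tolist(),W.round(4).tolist(),W.mean(0).round(4),s,np.degrees(np.arctan2(*(W[1]-W[0])[::-1])))
go(.536,-.339,.012,27)
E
```

```text
time_s: 18.65
tool_pos: [0.4676, -0.0762, 0.2391]
tcp_rot: [-180.0, 0.0, 26.6]
contact_force: [0.1, -0.9, -0.7]
gripper_width: 0.0881
grasp_force: 0.0
time_s: 19.48
tool_pos: [0.4502, -0.3713, 0.2385]
tcp_rot: [-179.9, 0.0, 26.8]
contact_force: [-0.4, 0.9, -0.0]
gripper_width: 0.088
grasp_force: 0.0
[331.52371426  83.3020119 ]
[[311.0, 61.0], [346.0, 59.0], [348.0, 100.0], [313.0, 102.0]] [[0.5445, -0.3118], [0.5628, -0.3441], [0.527, -0.3659], [0.508, -0.3325]] [ 0.5356 -0.3386] [np.float64(0.037129430943640525), np.float64(0.04187040785209237)] -60.42957094799429
turn -0.001 rows>= 1 | slide [0.361 0.045 0.906] rows>= 6
```

```bash
python3 - <<'E'
from h import *
go(.542,-.336,.010,29)
E
python3 -m pendant '[{"slide":[0,0,0],"yaw":-0.025},{"slide":[0.096,0.011,0],"yaw":0},{"slide":[0.096,0.011,0],"yaw":0},{"slide":[0.096,0.011,0],"yaw":0},{"slide":[0.096,0.011,0.08],"yaw":0},{"slide":[0,0,0.15],"yaw":0},{"slide":[0,0,0.15],"yaw":0},{"slide":[0,0,0.15],"yaw":0},{"slide":[0,0,0.15],"yaw":0},{"slide":[0,0,0.12],"yaw":0},{"slide":[0,0,0.1],"yaw":0},{"slide":[0,0,0],"yaw":0}]'
python3 -c "
from h import *
go(.542,-.336,.01,29)"
```

```text
turn -0.024 rows>= 1 | slide [0.386 0.059 0.914] rows>= 6
time_s: 20.53
tool_pos: [0.5368, -0.3275, 0.0084]
tcp_rot: [-179.4, 0.2, 29.3]
contact_force: [-1.1, 0.1, -0.3]
gripper_width: 0.0883
grasp_force: 0.0
turn 0.004 rows>= 1 | slide [ 0.002  0.04  -0.007] rows>= 1
```

```bash
python3 -m pendant '[{"slide":[0,0.03,0],"yaw":0},{"slide":[0,0,0],"yaw":0},{"slide":[0,0,0],"yaw":0},{"slide":[0,0,0],"yaw":0},{"slide":[0,0,0],"yaw":0},{"slide":[0,0,0],"yaw":0},{"slide":[0,0,0],"yaw":0},{"slide":[0,0,0],"yaw":0},{"slide":[0,0,0],"yaw":0},{"slide":[0,0,0],"yaw":0},{"slide":[0,0,0],"yaw":0},{"slide":[0,0,0],"yaw":0}]' 1 25
python3 -m pendant '[{"slide":[0,0,-0.08],"yaw":0},{"slide":[0,0,-0.15],"yaw":0},{"slide":[0,0,-0.13],"yaw":0},{"slide":[0,0,0],"yaw":0}]'
python3 -c "
from h import *
cv2.imwrite('pics/w5.png',vision.capture('wrist'))
go(.470,-.024,.108,94)"
```

```text
time_s: 21.53
tool_pos: [0.5438, -0.339, 0.0144]
tcp_rot: [-180.0, 0.0, 29.2]
contact_force: [-1.6, 1.8, 5.2]
gripper_width: 0.036
grasp_force: 25.0
time_s: 21.87
tool_pos: [0.5473, -0.3421, 0.1114]
tcp_rot: [179.4, -0.2, 29.2]
contact_force: [0.7, -1.3, 0.5]
gripper_width: 0.0355
grasp_force: 24.9
turn -0.72 rows>= 10 | slide [ 1.287 -0.215  0.002] rows>= 8
```

```bash
python3 -m pendant '[{"slide":[0,0,0],"yaw":-0.072},{"slide":[0,0,0],"yaw":-0.072},{"slide":[0,0,0],"yaw":-0.072},{"slide":[0,0,0],"yaw":-0.072},{"slide":[0,0,0],"yaw":-0.072},{"slide":[0,0,0],"yaw":-0.072},{"slide":[0,0,0],"yaw":-0.072},{"slide":[0,0,0],"yaw":-0.072},{"slide":[0,0,0],"yaw":-0.072},{"slide":[0,0,0],"yaw":-0.072}]'
python3 -m pendant '[{"slide":[0.134,-0.022,0],"yaw":0},{"slide":[0.134,-0.022,0],"yaw":0},{"slide":[0.134,-0.022,0],"yaw":0},{"slide":[0.134,-0.022,0],"yaw":0},{"slide":[0.134,-0.022,0],"yaw":0},{"slide":[0.134,-0.022,0],"yaw":0},{"slide":[0.134,-0.022,0],"yaw":0},{"slide":[0.134,-0.022,0],"yaw":0},{"slide":[0.134,-0.022,0],"yaw":0},{"slide":[0.1,-0.01,0],"yaw":0},{"slide":[0,0,0],"yaw":0}]'
python3 -c "
from h import *
cv2.imwrite('pics/w5.png',vision.capture('wrist'))
go(.470,-.012,.022,94)"
```

```text
time_s: 22.75
tool_pos: [0.5429, -0.3384, 0.1021]
tcp_rot: [-179.9, -0.1, 94.3]
contact_force: [-1.3, 1.0, -0.9]
gripper_width: 0.0358
grasp_force: 24.9
time_s: 23.67
tool_pos: [0.4663, -0.0128, 0.1023]
tcp_rot: [-179.8, -0.1, 94.2]
contact_force: [-0.1, 0.2, -0.4]
gripper_width: 0.0359
grasp_force: 24.9
turn 0.002 rows>= 1 | slide [0.01  0.011 0.323] rows>= 2
```

View pics/w5.png

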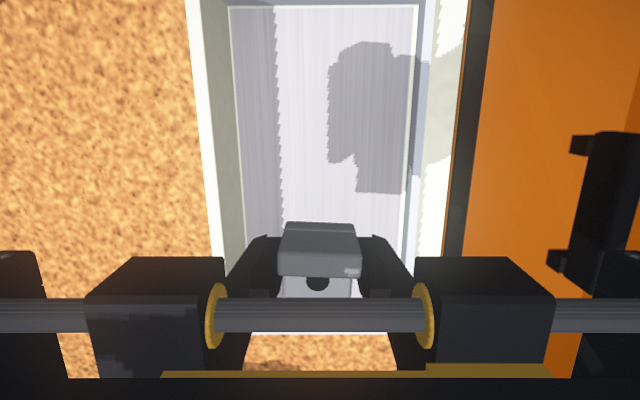

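The bracket is held upright at (318,255), over the free part of the tray floor. Lowering.

```bash
python3 -m pendant '[{"slide":[0.01,0.006,0.1],"yaw":0},{"slide":[0,0,0.1],"yaw":0},{"slide":[0,0,0.08],"yaw":0},{"slide":[0,0,0.03],"yaw":0},{"slide":[0,0,0],"yaw":0}]'
python3 -m pendant '[{"slide":[0,0,0.008],"yaw":0},{"slide":[0,0,0.006],"yaw":0},{"slide":[0,0,0],"yaw":0}]'
```

```text
time_s: 24.13
tool_pos: [0.4685, -0.0147, 0.0243]
tcp_rot: [-179.7, -0.1, 94.0]
contact_force: [-0.9, -0.0, -1.2]
gripper_width: 0.0357
grasp_force: 24.9
time_s: 24.38
tool_pos: [0.4713, -0.0149, 0.024]
tcp_rot: [179.9, 0.0, 94.0]
contact_force: [0.0, -0.2, -0.6]
gripper_width: 0.0355
grasp_force: 24.9
```

```bash
python3 -m pendant '[{"slide":[0,0,0.008],"yaw":0},{"slide":[0,0,0.008],"yaw":0},{"slide":[0,0,0],"yaw":0},{"slide":[0,0,0],"yaw":0}]'
```

```text
time_s: 24.72
tool_pos: [0.4713, -0.0147, 0.0204]
tcp_rot: [179.9, 0.0, 94.0]
contact_force: [-2.6, 0.0, 7.2]
gripper_width: 0.0357
grasp_force: 24.9
```

```bash
python3 -m pendant '[{"slide":[0,0,0],"yaw":0},{"slide":[0,0,0],"yaw":0},{"slide":[0,0,0],"yaw":0},{"slide":[0,0,0],"yaw":0},{"slide":[0,0,0],"yaw":0},{"slide":[0,0,0],"yaw":0},{"slide":[0,0,-0.1],"yaw":0},{"slide":[0,0,-0.15],"yaw":0},{"slide":[0,0,-0.15],"yaw":0},{"slide":[0,0,-0.15],"yaw":0},{"slide":[0,0,-0.15],"yaw":0},{"slide":[0,0,-0.15],"yaw":0}]' -0.36
python3 -m pendant '[{"slide":[0.14,0.08,0],"yaw":0},{"slide":[0.14,0.08,0],"yaw":0},{"slide":[0.14,0.08,0],"yaw":0},{"slide":[0.14,0.08,0],"yaw":0},{"slide":[0.14,0.04,0],"yaw":0},{"slide":[0.14,0,0],"yaw":0},{"slide":[0,0,0],"yaw":0},{"slide":[0,0,0],"yaw":0}]' -1
python3 - <<'E'
from h import *
o=telemetry.get_obs();C=cam("wrist",o);im=vision.capture("wrist");cv2.imwrite("pics/w6.png",im);print(o['tool_pos'],o['tcp_rot'][2])
for b,c in greys(im):
    W=np.array([onz(C,*p,0.01)[:2] for p in b]); s=[np.linalg.norm(W[0]-W[1]),np.linalg.norm(W[1]-W[2])]
    if max(s)<.07: print(b.round(0).tolist(),W.round(4).tolist(),W.mean(0).round(4),s,np.degrees(np.arctan2(*(W[1]-W[0])[::-1])))
E
```

```text
time_s: 25.72
tool_pos: [0.4699, -0.0142, 0.2335]
tcp_rot: [-180.0, -0.0, 94.0]
contact_force: [0.2, -0.7, 0.3]
gripper_width: 0.0597
grasp_force: 0.0
time_s: 26.38
tool_pos: [0.5448, 0.203, 0.2311]
tcp_rot: [-179.9, 0.0, 94.2]
contact_force: [0.4, -0.2, 0.0]
gripper_width: 0.0881
grasp_force: 0.0
[0.54483521 0.20299148 0.23113007] 94.21806482585437
[[553.0, 135.0], [564.0, 100.0], [597.0, 110.0], [585.0, 146.0]] [[0.7981, 0.2574], [0.7998, 0.2954], [0.8376, 0.2872], [0.837, 0.2487]] [0.8181 0.2722] [np.float64(0.03801377075708113), np.float64(0.03866061511695498)] 87.43394792059011
[[337.0, 120.0], [355.0, 91.0], [383.0, 110.0], [364.0, 138.0]] [[0.5581, 0.2569], [0.5757, 0.2879], [0.6077, 0.2711], [0.5907, 0.2392]] [0.5831 0.2637] [np.float64(0.035628441902296505), np.float64(0.03616753495572655)] 60.46447106235563
[[568.0, 61.0], [610.0, 61.0], [610.0, 97.0], [568.0, 97.0]] [[0.7926, 0.3335], [0.8356, 0.3365], [0.8474, 0.3016], [0.803, 0.2984]] [0.8197 0.3175] [np.float64(0.043171185892664506), np.float64(0.03685484199044948)] 3.976400597608563
[[310.0, 52.0], [326.0, 14.0], [362.0, 28.0], [346.0, 67.0]] [[0.5249, 0.3225], [0.5379, 0.3592], [0.5755, 0.3488], [0.5635, 0.3114]] [0.5505 0.3355] [np.float64(0.03889644585589526), np.float64(0.03897917826977148)] 70.3496251709832
[[468.0, 22.0], [487.0, -24.0], [546.0, 0.0], [527.0, 46.0]] [[0.6824, 0.362], [0.6923, 0.403], [0.7544, 0.3867], [0.7466, 0.3443]] [0.7189 0.374 ] [np.float64(0.04217431732978248), np.float64(0.06420200696017304)] 76.42380762126427
```

View pics/w6.png

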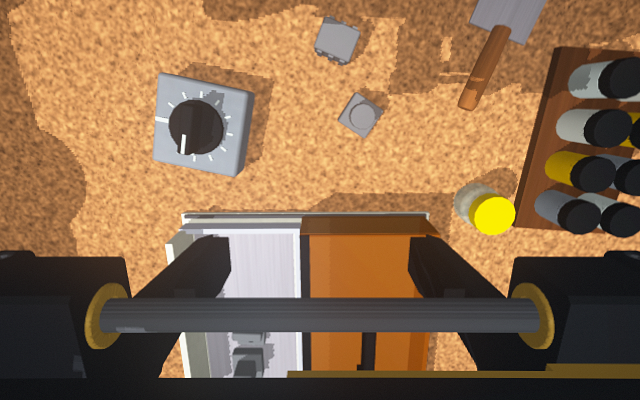

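The pommel is at (360,115) and the cell at (337,41). The dial is at (197,127), with the thick zero tick at (162,120) and the pointer line near (183,145). The nozzle and bracket lie in the tray.

```bash
python3 - <<'E'
from h import *
C=cam("wrist");im=cv2.imread("pics/w6.png")
print("stub",onz(C,362,116,.038)); print("cell top",onz(C,339,37,.034))
s=onz(C,362,116,.038)
go(.580,.262,.008,61)
E
```

```text
stub [0.58228232 0.26244032 0.038     ]
cell top [0.55278792 0.33375192 0.034     ]
turn 0.368 rows>= 5 | slide [0.279 0.005 0.893] rows>= 6
```

```bash
python3 -m pendant '[{"slide":[0,0,0],"yaw":0.0736},{"slide":[0,0,0],"yaw":0.0736},{"slide":[0,0,0],"yaw":0.0736},{"slide":[0,0,0],"yaw":0.0736},{"slide":[0,0,0],"yaw":0.0736},{"slide":[0.14,0.006,0],"yaw":0},{"slide":[0.143,0.006,0],"yaw":0},{"slide":[0,0,0.15],"yaw":0},{"slide":[0,0,0.15],"yaw":0},{"slide":[0,0,0.15],"yaw":0},{"slide":[0,0,0.1],"yaw":0},{"slide":[0,0,0],"yaw":0}]' -0.36
python3 -c "
from h import *
go(.582,.2625,.008,61)"
```

```text
time_s: 27.43
tool_pos: [0.5783, 0.2586, 0.0874]
tcp_rot: [-179.5, 0.5, 60.8]
contact_force: [-1.0, 0.8, 0.1]
gripper_width: 0.06
grasp_force: 0.0
turn -0.003 rows>= 1 | slide [0.021 0.006 0.318] rows>= 2
```

```bash
python3 -m pendant '[{"slide":[0.006,0.003,0.12],"yaw":0},{"slide":[0,0,0.12],"yaw":0},{"slide":[0,0,0.07],"yaw":0},{"slide":[0,0,0],"yaw":0}]'
python3 -m pendant '[{"slide":[0,0,0],"yaw":0},{"slide":[0,0,0],"yaw":0},{"slide":[0,0,0],"yaw":0},{"slide":[0,0,0],"yaw":0},{"slide":[0,0,0],"yaw":0},{"slide":[0,0,0],"yaw":0},{"slide":[0,0,0],"yaw":0},{"slide":[0,0,0],"yaw":0},{"slide":[0,0,0],"yaw":0}]' 1 25
python3 -m pendant '[{"slide":[0,0,-0.08],"yaw":0},{"slide":[0,0,-0.15],"yaw":0},{"slide":[0,0,-0.15],"yaw":0},{"slide":[0,0,0],"yaw":0},{"slide":[0,0,0],"yaw":0}]'
python3 -c "
from h import *
go(.465,.042,.108,94)"
```

```text
time_s: 27.77
tool_pos: [0.5821, 0.2607, 0.0143]
tcp_rot: [-179.8, 0.2, 60.8]
contact_force: [-1.3, -0.5, -1.3]
gripper_width: 0.0601
grasp_force: 0.0
time_s: 28.52
tool_pos: [0.5855, 0.263, 0.019]
tcp_rot: [179.8, -0.1, 60.9]
contact_force: [-0.3, -1.2, 7.4]
gripper_width: 0.0346
grasp_force: 25.0
time_s: 28.93
tool_pos: [0.5862, 0.2634, 0.1156]
tcp_rot: [179.7, -0.3, 60.9]
contact_force: [-0.3, 0.6, -0.5]
gripper_width: 0.0339
grasp_force: 25.0
turn -0.368 rows>= 5 | slide [-0.85  -0.545  0.03 ] rows>= 7
```

```bash
python3 - <<'E'
from h import *
im=vision.capture("wrist");s=vision.capture("scene")
a=cv2.resize(im[180:360,200:440],None,fx=2,fy=2);b=cv2.resize(s[220:310,370:490],None,fx=4,fy=4)[:360];cv2.imwrite("pics/c7.png",np.hstack([a,b[:,:320]]));print(a.shape,b.shape)
E
```

```text
(360, 480, 3) (360, 480, 3)
```

View pics/c7.png

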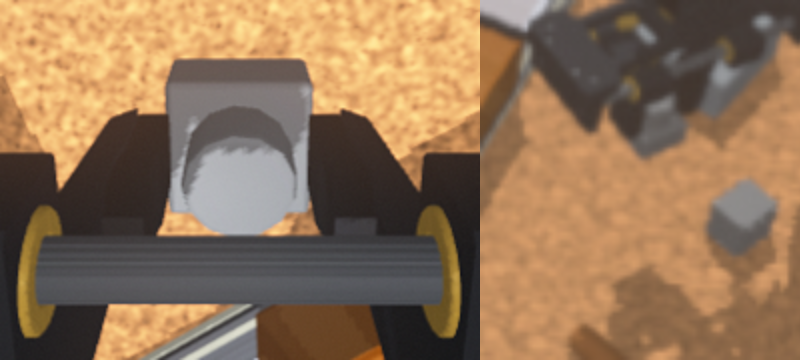

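The pommel is held by its foot, upright. Off to the tray.

```bash
python3 -m pendant '[{"slide":[0,0,0],"yaw":-0.0736},{"slide":[0,0,0],"yaw":-0.0736},{"slide":[0,0,0],"yaw":-0.0736},{"slide":[0,0,0],"yaw":-0.0736},{"slide":[0,0,0],"yaw":-0.0736},{"slide":[-0.121,-0.078,0],"yaw":0},{"slide":[-0.121,-0.078,0],"yaw":0},{"slide":[-0.121,-0.078,0],"yaw":0},{"slide":[-0.121,-0.078,0],"yaw":0},{"slide":[-0.121,-0.078,0],"yaw":0},{"slide":[-0.121,-0.078,0],"yaw":0},{"slide":[-0.121,-0.078,0],"yaw":0}]'
python3 -m pendant '[{"slide":[0,0,0.1],"yaw":0},{"slide":[0,0,0.1],"yaw":0},{"slide":[0,0,0.06],"yaw":0},{"slide":[0,0,0],"yaw":0},{"slide":[0,0,0],"yaw":0}]'
python3 -c "
from h import *
go(.465,.042,.024,94)"
```

```text
time_s: 30.03
tool_pos: [0.4599, 0.041, 0.1099]
tcp_rot: [-179.8, -0.0, 94.0]
contact_force: [0.9, -0.6, 0.2]
gripper_width: 0.0339
grasp_force: 25.0
time_s: 30.45
tool_pos: [0.4606, 0.0422, 0.0451]
tcp_rot: [-179.7, -0.1, 94.0]
contact_force: [0.3, 0.1, -0.3]
gripper_width: 0.034
grasp_force: 25.0
turn 0.0 rows>= 1 | slide [-0.002  0.017  0.084] rows>= 1
```

```bash
python3 -m pendant '[{"slide":[0,0.015,0.03],"yaw":0},{"slide":[0,0,0.024],"yaw":0},{"slide":[0,0,0],"yaw":0},{"slide":[0,0,0],"yaw":0}]'
python3 -m pendant '[{"slide":[0,0,0.012],"yaw":0},{"slide":[0,0,0.012],"yaw":0},{"slide":[0,0,0],"yaw":0}]'
```

```text
time_s: 30.78
tool_pos: [0.4663, 0.0424, 0.0332]
tcp_rot: [-180.0, -0.0, 94.0]
contact_force: [0.0, -0.1, -0.1]
gripper_width: 0.0336
grasp_force: 25.0
time_s: 31.03
tool_pos: [0.466, 0.0423, 0.0269]
tcp_rot: [-180.0, -0.0, 94.0]
contact_force: [-0.3, -0.6, -0.3]
gripper_width: 0.0337
grasp_force: 25.0
```

```bash
python3 -m pendant '[{"slide":[0,0,0.01],"yaw":0},{"slide":[0,0,0.01],"yaw":0},{"slide":[0,0,0],"yaw":0}]'
python3 -m pendant '[{"slide":[0,0,0.008],"yaw":0},{"slide":[0,0,0.006],"yaw":0},{"slide":[0,0,0],"yaw":0}]'
```

```text
time_s: 31.28
tool_pos: [0.4666, 0.042, 0.0237]
tcp_rot: [-180.0, 0.0, 94.0]
contact_force: [-7.7, 0.7, 19.8]
gripper_width: 0.0348
grasp_force: 25.0
time_s: 31.53
tool_pos: [0.4666, 0.0419, 0.021]
tcp_rot: [-180.0, 0.0, 94.1]
contact_force: [-11.6, 0.1, 30.4]
gripper_width: 0.0356
grasp_force: 25.0
```

```bash
python3 -m pendant '[{"slide":[0,0,-0.012],"yaw":0},{"slide":[0,0,0],"yaw":0},{"slide":[0,0,0],"yaw":0},{"slide":[0,0,0],"yaw":0},{"slide":[0,0,0],"yaw":0},{"slide":[0,0,0],"yaw":0},{"slide":[0,0,-0.1],"yaw":0},{"slide":[0,0,-0.15],"yaw":0},{"slide":[0,0,-0.15],"yaw":0},{"slide":[0,0,-0.15],"yaw":0},{"slide":[0,0,-0.15],"yaw":0},{"slide":[0,0,-0.15],"yaw":0}]' -0.36
python3 -m pendant '[{"slide":[0.14,0.06,0],"yaw":0},{"slide":[0.14,0.06,0],"yaw":0},{"slide":[0.14,0.06,0],"yaw":0},{"slide":[0.14,0.06,0],"yaw":0},{"slide":[0.14,0.06,0],"yaw":0},{"slide":[0.14,0.06,0],"yaw":0},{"slide":[0,0,0],"yaw":0},{"slide":[0,0,0],"yaw":0}]' -0.36
python3 - <<'E'
from h import *
o=telemetry.get_obs();C=cam("wrist",o);im=vision.capture("wrist");cv2.imwrite("pics/w8.png",im);print(o['tool_pos'],o['tcp_rot'][2])
for b,c in greys(im):
    W=np.array([onz(C,*p,0.017)[:2] for p in b]); s=[np.linalg.norm(W[0]-W[1]),np.linalg.norm(W[1]-W[2])]
    if max(s)<.07: print(b.round(0).tolist(),W.round(4).tolist(),W.mean(0).round(4),s,np.degrees(np.arctan2(*(W[1]-W[0])[::-1])))
E
```

```text
time_s: 32.53
tool_pos: [0.4658, 0.0423, 0.2358]
tcp_rot: [-180.0, -0.0, 94.0]
contact_force: [0.8, -0.9, -0.3]
gripper_width: 0.0596
grasp_force: 0.0
time_s: 33.2
tool_pos: [0.541, 0.2595, 0.233]
tcp_rot: [-179.9, 0.0, 94.2]
contact_force: [-0.9, -0.0, -0.2]
gripper_width: 0.0597
grasp_force: 0.0
[0.54099115 0.25953174 0.23303393] 94.19267177237602
[[607.0, 299.0], [639.0, 299.0], [639.0, 332.0], [607.0, 332.0]] [[0.9145, 0.1179], [0.9542, 0.121], [0.9712, 0.0727], [0.9302, 0.0694]] [0.9425 0.0952] [np.float64(0.039803854784255924), np.float64(0.051222480968606016)] 4.582838434475131
[[-0.0, 299.0], [30.0, 299.0], [30.0, 332.0], [0.0, 332.0]] [[0.1464, 0.0598], [0.1842, 0.0625], [0.1755, 0.0118], [0.1365, 0.0091]] [0.1607 0.0358] [np.float64(0.037876555534021264), np.float64(0.051446300400880975)] 4.087973253502653
[[103.0, 297.0], [139.0, 295.0], [141.0, 337.0], [106.0, 339.0]] [[0.2776, 0.0729], [0.3223, 0.0786], [0.3197, 0.0143], [0.2731, 0.0083]] [0.2982 0.0435] [np.float64(0.04507106919477577), np.float64(0.06438089261063909)] 7.279135074446974
[[576.0, 209.0], [583.0, 195.0], 
[... 455 characters left out ...]
7.0], [561.0, 113.0], [596.0, 121.0], [587.0, 155.0]] [[0.7937, 0.302], [0.7926, 0.3384], [0.8319, 0.3322], [0.8342, 0.2953]] [0.8131 0.317 ] [np.float64(0.036431499483385414), np.float64(0.03981563463672289)] 91.68257003151794
[[312.0, 108.0], [325.0, 77.0], [359.0, 91.0], [345.0, 122.0]] [[0.5265, 0.3234], [0.538, 0.3559], [0.5745, 0.3447], [0.5638, 0.3114]] [0.5507 0.3339] [np.float64(0.03451360493148276), np.float64(0.038219814559814255)] 70.54172234874703
[[216.0, 43.0], [228.0, 19.0], [254.0, 32.0], [242.0, 56.0]] [[0.4256, 0.38], [0.4379, 0.4028], [0.4635, 0.3932], [0.4515, 0.3699]] [0.4446 0.3865] [np.float64(0.025917558450061273), np.float64(0.027367203091902225)] 61.632554842354644
```

View pics/w8.png

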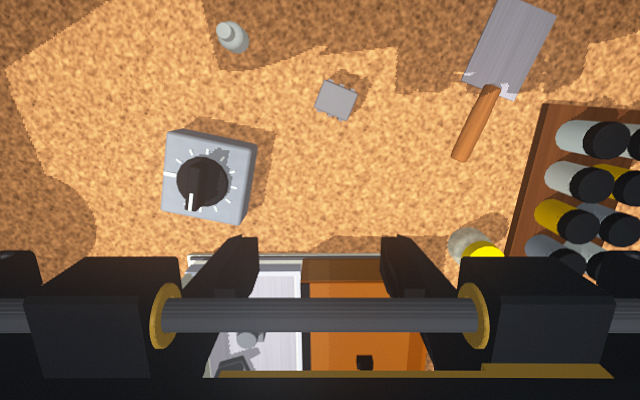

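The cell is at (336,99), measured as 34.5 × 38 mm, which matches its size. The glue bottle at (232,37) is well clear. I'll grasp across the 38 mm faces.

```bash
python3 - <<'E'
from h import *
go(.5507,.3337,.012,71.5)
E
```

```text
turn 0.251 rows>= 4 | slide [ 0.299 -0.058  0.885] rows>= 6
```

```bash
python3 -m pendant '[{"slide":[0,0,0],"yaw":0.063},{"slide":[0,0,0],"yaw":0.063},{"slide":[0,0,0],"yaw":0.063},{"slide":[0,0,0],"yaw":0.062},{"slide":[0.15,-0.029,0],"yaw":0},{"slide":[0.149,-0.029,0],"yaw":0},{"slide":[0,0,0.15],"yaw":0},{"slide":[0,0,0.15],"yaw":0},{"slide":[0,0,0.15],"yaw":0},{"slide":[0,0,0.1],"yaw":0},{"slide":[0,0,0],"yaw":0},{"slide":[0,0,0],"yaw":0}]' -0.36
python3 -c "
from h import *
go(.5507,.3337,.012,71.5)"
```

```text
time_s: 34.25
tool_pos: [0.5506, 0.3317, 0.0957]
tcp_rot: [-179.8, 0.1, 71.3]
contact_force: [0.3, 0.2, 0.5]
gripper_width: 0.0602
grasp_force: 0.0
turn -0.002 rows>= 1 | slide [ 0.008 -0.002  0.335] rows>= 3
```

```bash
python3 -m pendant '[{"slide":[0.006,0,0.12],"yaw":0},{"slide":[0,0,0.12],"yaw":0},{"slide":[0,0,0.09],"yaw":0},{"slide":[0,0,0],"yaw":0},{"slide":[0,0,0],"yaw":0}]'
python3 -m pendant '[{"slide":[0,0,0],"yaw":0},{"slide":[0,0,0],"yaw":0},{"slide":[0,0,0],"yaw":0},{"slide":[0,0,0],"yaw":0},{"slide":[0,0,0],"yaw":0},{"slide":[0,0,0],"yaw":0},{"slide":[0,0,0],"yaw":0},{"slide":[0,0,0],"yaw":0},{"slide":[0,0,0],"yaw":0}]' 1 25
python3 -m pendant '[{"slide":[0,0,-0.08],"yaw":0},{"slide":[0,0,-0.15],"yaw":0},{"slide":[0,0,-0.15],"yaw":0},{"slide":[0,0,0],"yaw":0},{"slide":[0,0,0],"yaw":0}]'
python3 -c "
from h import *
go(.463,.09,.108,94)"
```

```text
time_s: 34.67
tool_pos: [0.5529, 0.3346, 0.0159]
tcp_rot: [180.0, -0.0, 71.4]
contact_force: [0.4, -1.0, 1.0]
gripper_width: 0.0599
grasp_force: 0.0
time_s: 35.42
tool_pos: [0.5533, 0.3354, 0.0164]
tcp_rot: [179.9, -0.1, 71.4]
contact_force: [-0.6, -1.0, 7.3]
gripper_width: 0.0379
grasp_force: 25.0
time_s: 35.83
tool_pos: [0.5541, 0.3358, 0.113]
tcp_rot: [179.7, -0.2, 71.4]
contact_force: [-0.4, -0.6, -0.9]
gripper_width: 0.0379
grasp_force: 25.0
turn -0.251 rows>= 4 | slide [-0.955 -0.432  0.02 ] rows>= 7
```

```bash
python3 -m pendant '[{"slide":[0,0,0],"yaw":-0.063},{"slide":[0,0,0],"yaw":-0.063},{"slide":[0,0,0],"yaw":-0.063},{"slide":[0,0,0],"yaw":-0.062},{"slide":[-0.137,-0.062,0],"yaw":0},{"slide":[-0.137,-0.062,0],"yaw":0},{"slide":[-0.137,-0.062,0],"yaw":0},{"slide":[-0.137,-0.062,0],"yaw":0},{"slide":[-0.137,-0.062,0],"yaw":0},{"slide":[-0.137,-0.061,0],"yaw":0},{"slide":[-0.133,-0.061,0],"yaw":0},{"slide":[0,0,0],"yaw":0}]'
python3 -m pendant '[{"slide":[0,0.01,0.1],"yaw":0},{"slide":[0,0,0.1],"yaw":0},{"slide":[0,0,0.09],"yaw":0},{"slide":[0,0,0.03],"yaw":0},{"slide":[0,0,0],"yaw":0},{"slide":[0,0,0],"yaw":0}]'
python3 -c "
from h import *
go(.463,.09,.022,94)"
```

```text
time_s: 36.83
tool_pos: [0.4575, 0.085, 0.1074]
tcp_rot: [-179.7, 0.1, 93.8]
contact_force: [0.3, 0.3, -0.6]
gripper_width: 0.0377
grasp_force: 25.0
time_s: 37.33
tool_pos: [0.4629, 0.0896, 0.0289]
tcp_rot: [-179.9, -0.0, 94.0]
contact_force: [-0.5, -0.3, -1.0]
gripper_width: 0.0379
grasp_force: 25.0
turn 0.0 rows>= 1 | slide [0.002 0.    0.028] rows>= 1
```

```bash
python3 -m pendant '[{"slide":[0,0,0.012],"yaw":0},{"slide":[0,0,0.012],"yaw":0},{"slide":[0,0,0.006],"yaw":0},{"slide":[0,0,0],"yaw":0}]'
```

```text
time_s: 37.67
tool_pos: [0.4641, 0.0894, 0.0224]
tcp_rot: [179.9, 0.0, 94.0]
contact_force: [0.2, 1.0, 0.8]
gripper_width: 0.0382
grasp_force: 25.0
```

```bash
python3 -m pendant '[{"slide":[0,0,0.006],"yaw":0},{"slide":[0,0,0],"yaw":0},{"slide":[0,0,0],"yaw":0},{"slide":[0,0,0],"yaw":0},{"slide":[0,0,0],"yaw":0},{"slide":[0,0,0],"yaw":0},{"slide":[0,0,-0.1],"yaw":0},{"slide":[0,0,-0.15],"yaw":0},{"slide":[0,0,-0.15],"yaw":0},{"slide":[0,0,-0.15],"yaw":0},{"slide":[0,0,-0.15],"yaw":0},{"slide":[0,0,-0.15],"yaw":0}]' -0.36
python3 -m pendant '[{"slide":[-0.15,0,-0.05],"yaw":0},{"slide":[-0.15,0,-0.05],"yaw":0},{"slide":[-0.15,0,-0.05],"yaw":0},{"slide":[-0.15,0,0],"yaw":0},{"slide":[-0.15,0,0],"yaw":0},{"slide":[-0.15,0,0],"yaw":0},{"slide":[0,0,0],"yaw":0},{"slide":[0,0,0],"yaw":0}]' -0.36
python3 - <<'E'
from h import *
o=telemetry.get_obs();im=vision.capture("wrist");cv2.imwrite("pics/w9.png",im);print(o['tool_pos'],o['tcp_rot'][2])
E
```

```text
time_s: 38.67
tool_pos: [0.4629, 0.0893, 0.2346]
tcp_rot: [180.0, 0.0, 94.0]
contact_force: [1.1, 0.4, -0.5]
gripper_width: 0.0596
grasp_force: 0.0
time_s: 39.33
tool_pos: [0.4788, -0.1367, 0.2699]
tcp_rot: [-180.0, -0.0, 93.8]
contact_force: [-0.3, 0.3, -0.4]
gripper_width: 0.0602
grasp_force: 0.0
[ 0.47880233 -0.13671302  0.26991839] 93.78813917311774
```

View pics/w9.png

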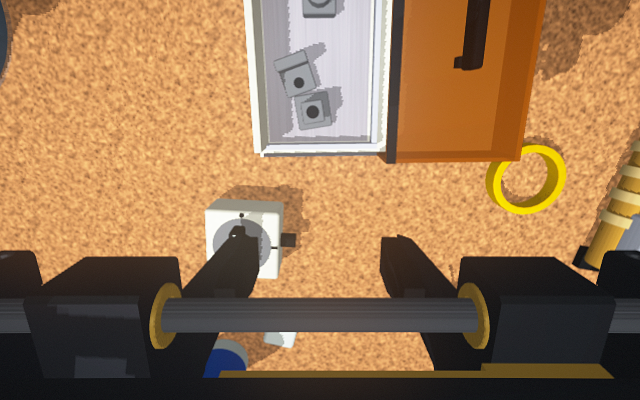

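The nozzle at (313,111), the bracket at (297,75) (shifted a little but upright and inside), and the pommel at (318,5) are in the tray. The cell lies just beyond the top edge, so I'll check its place in the top camera by numbers and plan the hood grip.

```bash
python3 - <<'E'
from h import *
T=cam("top");im=vision.capture("top");cv2.imwrite("pics/t9.png",im)
for n,p in dict(cell=(.463,.0893,.04),pommel=(.466,.042,.04),floor_mid=(.462,.113,.006),nozzle=(.468,-.076,.045),floor=(.50,.065,.006),dial=(.41,.225,.05)).items():
    u,v=proj(T,p).round().astype(int); print(n,u,v,im[v-1:v+2,u-1:u+2].mean((0,1)).round())
go(.611,.0138,.2,94);go(.609,.0138,.08,94)
E
```

```text
cell 268 240 [110. 105. 104.]
pommel 285 240 [111. 105. 105.]
floor_mid 261 242 [146. 140. 144.]
nozzle 327 239 [54. 51. 51.]
floor 278 229 [149. 142. 145.]
dial 217 259 [50. 48. 47.]
turn -0.0 rows>= 1 | slide [0.555 0.569 0.28 ] rows>= 6
turn -0.0 rows>= 1 | slide [0.555 0.561 0.76 ] rows>= 7
```

Cell confirmed: part-grey at its place, floor-grey beside it. Now the hood handle.

```bash
python3 -m pendant '[{"slide":[0.111,0.113,0],"yaw":0},{"slide":[0.111,0.113,0],"yaw":0},{"slide":[0.111,0.113,0],"yaw":0},{"slide":[0.111,0.112,0],"yaw":0},{"slide":[0.111,0.112,0],"yaw":0},{"slide":[0,0,0.15],"yaw":0},{"slide":[0,0,0.15],"yaw":0},{"slide":[0,0,0.15],"yaw":0},{"slide":[0,0,0.15],"yaw":0},{"slide":[0,0,0.1],"yaw":0},{"slide":[0,0,0.06],"yaw":0},{"slide":[0,0,0],"yaw":0}]' -0.36
python3 -m pendant '[{"slide":[0,0,0],"yaw":0},{"slide":[0,0,0],"yaw":0},{"slide":[0,0,0],"yaw":0},{"slide":[0,0,0],"yaw":0},{"slide":[0,0,0],"yaw":0},{"slide":[0,0,0],"yaw":0},{"slide":[0,0,0],"yaw":0},{"slide":[0,0,0],"yaw":0},{"slide":[0,0,0],"yaw":0},{"slide":[0,0,0],"yaw":0}]' 1 30
```

```text
time_s: 40.43
tool_pos: [0.6061, 0.0158, 0.0758]
tcp_rot: [-179.5, -0.1, 94.2]
contact_force: [0.1, 0.7, -0.2]
gripper_width: 0.0598
grasp_force: 0.0
time_s: 41.27
tool_pos: [0.6102, 0.013, 0.0806]
tcp_rot: [180.0, 0.0, 94.0]
contact_force: [-0.0, -0.2, 2.8]
gripper_width: 0.0116
grasp_force: 30.0
```

```bash
python3 -m pendant '[{"slide":[0,-0.05,0],"yaw":0},{"slide":[0,-0.05,0],"yaw":0},{"slide":[0,-0.05,0],"yaw":0},{"slide":[0,-0.05,0],"yaw":0},{"slide":[0,-0.05,0],"yaw":0},{"slide":[0,-0.05,0],"yaw":0},{"slide":[0,-0.05,0],"yaw":0},{"slide":[0,-0.05,0],"yaw":0},{"slide":[0,-0.05,0],"yaw":0},{"slide":[0,-0.05,0],"yaw":0},{"slide":[0,-0.03,0],"yaw":0},{"slide":[0,0,0],"yaw":0}]'
python3 -m pendant '[{"slide":[0,-0.012,0],"yaw":0},{"slide":[0,-0.012,0],"yaw":0},{"slide":[0,-0.01,0],"yaw":0},{"slide":[0,0,0],"yaw":0},{"slide":[0,0,0],"yaw":0}]'
```

```text
time_s: 42.27
tool_pos: [0.477, 0.0025, 0.0806]
tcp_rot: [180.0, 0.1, 94.0]
contact_force: [-1.2, -5.7, 1.5]
gripper_width: 0.0115
grasp_force: 30.0
time_s: 42.68
tool_pos: [0.4717, 0.0021, 0.0807]
tcp_rot: [179.7, 0.1, 94.0]
contact_force: [9.7, -3.2, -7.9]
gripper_width: 0.0115
grasp_force: 30.0
```

```bash
python3 -m pendant '[{"slide":[0,-0.012,0],"yaw":0},{"slide":[0,0,0],"yaw":0},{"slide":[0,0,0],"yaw":0}]'
python3 -m pendant '[{"slide":[0,0,0],"yaw":0},{"slide":[0,0,0],"yaw":0},{"slide":[0,0,0],"yaw":0},{"slide":[0,0,0],"yaw":0},{"slide":[0,0,0],"yaw":0},{"slide":[0,0,-0.15],"yaw":0},{"slide":[0,0,-0.15],"yaw":0},{"slide":[0,0,-0.15],"yaw":0},{"slide":[0,0,-0.15],"yaw":0},{"slide":[0,0,0],"yaw":0}]' -0.5
python3 -c "
from h import *
go(.405,.13,.23,94)"
```

```text
time_s: 42.93
tool_pos: [0.4716, 0.0021, 0.0807]
tcp_rot: [179.3, 0.1, 93.9]
contact_force: [24.3, -1.0, -22.7]
gripper_width: 0.012
grasp_force: 30.2
time_s: 43.77
tool_pos: [0.47, 0.0023, 0.238]
tcp_rot: [179.3, 0.2, 94.0]
contact_force: [0.9, 0.3, 0.7]
gripper_width: 0.0663
grasp_force: 0.0
turn 0.0 rows>= 1 | slide [ 0.528 -0.224  0.032] rows>= 4
```

```bash
python3 -m pendant '[{"slide":[0.132,-0.056,0.02],"yaw":0},{"slide":[0.132,-0.056,0.02],"yaw":0},{"slide":[0.132,-0.056,0.02],"yaw":0},{"slide":[0.132,-0.056,0.02],"yaw":0},{"slide":[0,0,0],"yaw":0},{"slide":[0,0,0],"yaw":0},{"slide":[0,0,0],"yaw":0}]' -1
python3 - <<'E'
from h import *
o=telemetry.get_obs();C=cam("wrist",o);im=vision.capture("wrist");cv2.imwrite("pics/w10.png",im);print(o['tool_pos'],o['tcp_rot'][2],o['q'])
u,v=proj(C,[.413,.225,.06]).astype(int);print(u,v);big(im,u-80,max(v-65,0),160,130,4.5,"c10")
print(u-80,max(v-65,0))
E
```

```text
time_s: 44.35
tool_pos: [0.4012, 0.1306, 0.2102]
tcp_rot: [180.0, 0.0, 94.1]
contact_force: [0.7, -0.0, 0.1]
gripper_width: 0.0877
grasp_force: 0.0
[0.401238   0.13061205 0.21016498] 94.06470954170787 [ 1.84031537e+00 -8.57677342e+00  1.14705464e+02 -2.69430035e-02
  7.38568835e+01 -2.21690935e+00]
342 75
262 10
```

View pics/c10.png

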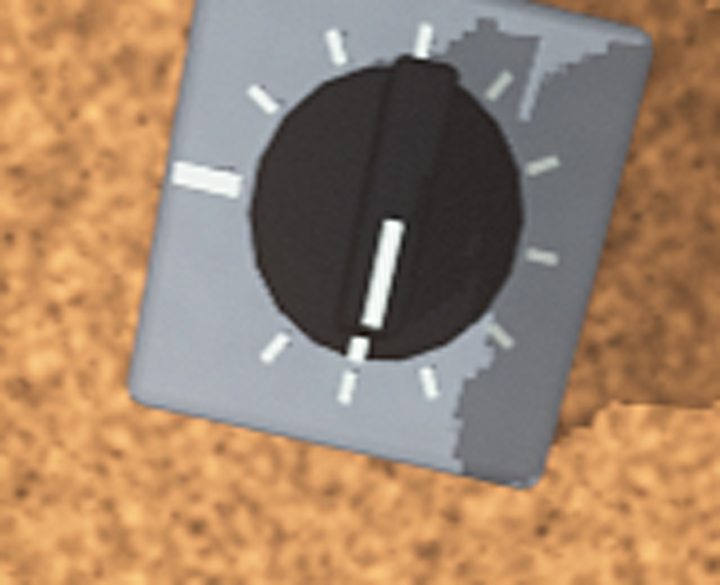

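The dial's zero is the thick tick at crop (207,180). Going clockwise the ticks are 1 (262,98), 2, 3, 4 (500,85), and so on to 9 (346,387) and 10 (275,348). The pointer line (395,222)→(372,325) points to click 9. Four parts means click 4, so I turn 150° counter-clockwise.

```bash
python3 - <<'E'
from h import *
C=cam("wrist"); f=lambda u,v,z:onz(C,262+u/4.5,10+v/4.5,z)
a=f(427,66,.074);b=f(366,328,.074);c=f(395,222,.074);d=f(372,325,.074)
print(a,b,np.linalg.norm(a-b),(a+b)/2,[np.degrees(np.arctan2(*(p-q)[1::-1])) for p,q in((a,b),(c,d))])
print("corners",[f(*p,.04).round(4).tolist() for p in((195,0),(648,38),(135,397),(530,487))])
z=f(207,180,.04);n=f(346,387,.04);print(z,n)
print("skirt centre",f(387,212,.048))
m=(a+b)/2; go(m[0],m[1],.054,np.degrees(np.arctan2(*(c-d)[1::-1])))
E
```

```text
[0.42050489 0.26160409 0.074     ] [0.41387719 0.21821589 0.074     ] 0.043891482622590815 [0.41719104 0.23990999 0.074     ] [np.float64(81.31499745084527), np.float64(81.92408209885933)]
corners [[0.378, 0.2768, 0.04], [0.4656, 0.2763, 0.04], [0.3698, 0.2032, 0.04], [0.4533, 0.1909, 0.04]]
[0.38217463 0.24530374 0.04      ] [0.41305782 0.20820576 0.04      ]
skirt centre [0.41771941 0.24098554 0.048     ]
turn 0.134 rows>= 2 | slide [ 0.443 -0.     0.625] rows>= 5
```

```bash
python3 -m pendant '[{"slide":[0,0,0],"yaw":0.067},{"slide":[0,0,0],"yaw":0.067},{"slide":[0.148,0,0],"yaw":0},{"slide":[0.148,0,0],"yaw":0},{"slide":[0.147,0,0],"yaw":0},{"slide":[0,0,0.15],"yaw":0},{"slide":[0,0,0.15],"yaw":0},{"slide":[0,0,0.13],"yaw":0},{"slide":[0,0,0.1],"yaw":0},{"slide":[0,0,0.06],"yaw":0},{"slide":[0,0,0],"yaw":0},{"slide":[0,0,0],"yaw":0}]' -1
python3 -c "
from h import *
go(.4174,.2403,.054,82)"
```

```text
time_s: 45.4
tool_pos: [0.417, 0.2393, 0.0622]
tcp_rot: [-179.9, 0.0, 81.8]
contact_force: [0.6, 0.3, 0.3]
gripper_width: 0.0881
grasp_force: 0.0
turn -0.002 rows>= 1 | slide [0.004 0.001 0.033] rows>= 1
```

```bash
python3 -m pendant '[{"slide":[0.003,0,0.025],"yaw":0},{"slide":[0,0,0],"yaw":0},{"slide":[0,0,0],"yaw":0},{"slide":[0,0,0],"yaw":0},{"slide":[0,0,0],"yaw":0},{"slide":[0,0,0],"yaw":0},{"slide":[0,0,0],"yaw":0},{"slide":[0,0,0],"yaw":0},{"slide":[0,0,0],"yaw":0},{"slide":[0,0,0],"yaw":0},{"slide":[0,0,0],"yaw":0},{"slide":[0,0,0],"yaw":0}]' 1 30
```

```text
time_s: 46.4
tool_pos: [0.4183, 0.241, 0.0567]
tcp_rot: [179.8, -0.0, 82.0]
contact_force: [2.4, -0.9, -6.6]
gripper_width: 0.0117
grasp_force: 30.0
```

```bash
python3 -m pendant '[{"slide":[0,0,0],"yaw":-0.0795},{"slide":[0,0,0],"yaw":-0.0795},{"slide":[0,0,0],"yaw":-0.0795},{"slide":[0,0,0],"yaw":-0.0795},{"slide":[0,0,0],"yaw":-0.0795},{"slide":[0,0,0],"yaw":-0.0795},{"slide":[0,0,0],"yaw":-0.0795},{"slide":[0,0,0],"yaw":-0.0795},{"slide":[0,0,0],"yaw":-0.0795},{"slide":[0,0,0],"yaw":-0.0795},{"slide":[0,0,0],"yaw":-0.0795},{"slide":[0,0,0],"yaw":0}]'
```

```text
time_s: 47.4
tool_pos: [0.4176, 0.2407, 0.0566]
tcp_rot: [-180.0, 0.1, 160.9]
contact_force: [4.5, -4.4, -0.7]
gripper_width: 0.0116
grasp_force: 30.0
```

```bash
python3 -m pendant '[{"slide":[0,0,0],"yaw":-0.079},{"slide":[0,0,0],"yaw":-0.079},{"slide":[0,0,0],"yaw":-0.079},{"slide":[0,0,0],"yaw":-0.079},{"slide":[0,0,0],"yaw":-0.079},{"slide":[0,0,0],"yaw":-0.079},{"slide":[0,0,0],"yaw":-0.079},{"slide":[0,0,0],"yaw":-0.079},{"slide":[0,0,0],"yaw":-0.079},{"slide":[0,0,0],"yaw":-0.079},{"slide":[0,0,0],"yaw":0},{"slide":[0,0,0],"yaw":0}]'
python3 -m pendant '[{"slide":[0,0,0],"yaw":0},{"slide":[0,0,0],"yaw":0},{"slide":[0,0,0],"yaw":0},{"slide":[0,0,0],"yaw":0},{"slide":[0,0,0],"yaw":0},{"slide":[0,0,0],"yaw":0},{"slide":[0,0,-0.15],"yaw":0},{"slide":[0,0,-0.15],"yaw":0},{"slide":[0,0,-0.15],"yaw":0},{"slide":[0,0,-0.15],"yaw":0},{"slide":[0,0,-0.02],"yaw":0},{"slide":[0,0,0],"yaw":0}]' -1
python3 -c "
from h import *
go(.38,.15,.22,90);print(telemetry.get_obs()['q'])"
```

```text
time_s: 48.4
tool_pos: [0.4179, 0.2401, 0.0566]
tcp_rot: [-179.8, -0.0, -128.5]
contact_force: [5.3, -7.4, -1.6]
gripper_width: 0.0119
grasp_force: 30.0
time_s: 49.4
tool_pos: [0.4185, 0.2419, 0.2146]
tcp_rot: [-179.8, 0.3, -128.2]
contact_force: [-0.9, 0.2, -0.4]
gripper_width: 0.0876
grasp_force: 0.0
turn 1.575 rows>= 20 | slide [-0.368 -0.154 -0.021] rows>= 3
[ 1.59186437e+01 -4.63129684e-01  1.06642253e+02  4.74264898e-03
  7.34380314e+01 -1.25835836e+02]
```

```bash
python3 -m pendant '[{"slide":[0,0,0],"yaw":0.0788},{"slide":[0,0,0],"yaw":0.0788},{"slide":[0,0,0],"yaw":0.0788},{"slide":[0,0,0],"yaw":0.0788},{"slide":[0,0,0],"yaw":0.0788},{"slide":[0,0,0],"yaw":0.0788},{"slide":[0,0,0],"yaw":0.0788},{"slide":[0,0,0],"yaw":0.0788},{"slide":[0,0,0],"yaw":0.0788},{"slide":[0,0,0],"yaw":0.0788}]'
python3 -m pendant '[{"slide":[0,0,0],"yaw":0.0788},{"slide":[0,0,0],"yaw":0.0788},{"slide":[0,0,0],"yaw":0.0788},{"slide":[0,0,0],"yaw":0.0788},{"slide":[0,0,0],"yaw":0.0788},{"slide":[0,0,0],"yaw":0.0788},{"slide":[0,0,0],"yaw":0.0788},{"slide":[0,0,0],"yaw":0.0788},{"slide":[0,0,0],"yaw":0.0788},{"slide":[0,0,0],"yaw":0.0788},{"slide":[-0.14,-0.05,0],"yaw":0},{"slide":[-0.14,-0.02,0]}]'
python3 -m pendant '[{"slide":[-0.14,0,0],"yaw":0},{"slide":[0,0,0],"yaw":0},{"slide":[0,0,0],"yaw":0}]'
python3 - <<'E'
from h import *
o=telemetry.get_obs();C=cam("wrist",o);im=vision.capture("wrist");cv2.imwrite("pics/w11.png",im);print(o['tool_pos'],o['tcp_rot'][2])
g=im.max(2).astype(int); P=[]
# white pixels within 22 mm of the dial axis (z=.074): the pointer line
for v in range(0,200):
    for u in range(200,480):
        if g[v,u]>120:
            p=onz(C,u,v,.074)[:2]-[.4175,.2405]
            if np.hypot(*p)<.021: P.append(p)
P=np.array(P); m=P.mean(0); print(len(P),m,"pointer deg",np.degrees(np.arctan2(m[1],m[0])),"expect click4:",172.4-120)
go(.3885,-.2435,.21,90)
E
```

```text
time_s: 50.23
tool_pos: [0.4154, 0.2409, 0.2091]
tcp_rot: [-179.9, -0.2, 160.5]
contact_force: [0.5, -0.9, 0.5]
gripper_width: 0.0881
grasp_force: 0.0
time_s: 50.48
tool_pos: [0.4495, 0.229, 0.2093]
tcp_rot: [-179.9, -0.2, 160.8]
contact_force: [-0.8, -0.1, -1.2]
gripper_width: 0.0879
grasp_force: 0.0
[0.4494871  0.22901939 0.20933236] 160.76618815673245
146 [0.01030492 0.0025485 ] pointer deg 13.891027094854206 expect click4: 52.400000000000006
turn 0.787 rows>= 10 | slide [-1.891 -0.241 -0.002] rows>= 12schema error: expected keys slide, yaw
```

Row 12 of the second call lacked its yaw, so that whole call was refused, and the measurement was made from the wrong pose. Redo the rest.

```bash
python3 -m pendant '[{"slide":[0,0,0],"yaw":0.0787},{"slide":[0,0,0],"yaw":0.0787},{"slide":[0,0,0],"yaw":0.0787},{"slide":[0,0,0],"yaw":0.0787},{"slide":[0,0,0],"yaw":0.0787},{"slide":[0,0,0],"yaw":0.0787},{"slide":[0,0,0],"yaw":0.0787},{"slide":[0,0,0],"yaw":0.0787},{"slide":[0,0,0],"yaw":0.0787},{"slide":[0,0,0],"yaw":0.0787}]'
python3 -m pendant '[{"slide":[-0.14,-0.06,0],"yaw":0},{"slide":[-0.14,-0.06,0],"yaw":0},{"slide":[-0.14,-0.06,0],"yaw":0},{"slide":[0,0,0],"yaw":0},{"slide":[0,0,0],"yaw":0},{"slide":[0,0,0],"yaw":0}]'
python3 - <<'E'
from h import *
o=telemetry.get_obs();C=cam("wrist",o);im=vision.capture("wrist");cv2.imwrite("pics/w11.png",im);print(o['tool_pos'],o['tcp_rot'][2])
g=im.max(2).astype(int)
m=np.zeros(g.shape,np.uint8)
for v in range(0,240):
    for u in range(160,480):
        if g[v,u]>130 and np.hypot(*(onz(C,u,v,.074)[:2]-[.4175,.2405]))<.028: m[v,u]=1
n,l,s,c=cv2.connectedComponentsWithStats(m)
for i in range(1,n):
    if s[i,4]>15:
        P=np.array([onz(C,u,v,.074)[:2] for v,u in zip(*np.where(l==i))])-[.4175,.2405]; q=P.mean(0); w=np.linalg.svd(P-q)[2][0]
        print(s[i],q.round(4),"dir",np.degrees(np.arctan2(q[1],q[0])).round(1),"axis",np.degrees(np.arctan2(w[1],w[0])).round(1))
print("expect 52.4")
go(.3885,-.2435,.21,90)
E
```

```text
time_s: 51.37
tool_pos: [0.4483, 0.23, 0.2104]
tcp_rot: [-179.9, 0.0, 89.7]
contact_force: [0.4, -0.9, 0.7]
gripper_width: 0.0881
grasp_force: 0.0
time_s: 51.87
tool_pos: [0.4045, 0.1251, 0.2113]
tcp_rot: [180.0, -0.0, 90.0]
contact_force: [0.1, 0.0, 0.1]
gripper_width: 0.0881
grasp_force: 0.0
[0.40445537 0.12511368 0.21127035] 89.97855710160002
[303   6  59  58 642] [-0.0047  0.0177] dir 104.8 axis -159.9
[366  33   6   5  20] [0.0244 0.0072] dir 16.5 axis -153.0
[337  64  28  19  89] [ 0.0142 -0.0216] dir -56.6 axis -146.3
expect 52.4
turn 0.0 rows>= 1 | slide [-1.476 -0.065  0.005] rows>= 9
```

```bash
python3 - <<'E'
from h import *
C=cam("wrist");im=cv2.imread("pics/w11.png");g=im.min(2).astype(int)
for thr in(150,180,200):
    m=np.zeros(g.shape,np.uint8)
    for v in range(0,240):
        for u in range(160,480):
            if g[v,u]>thr and np.hypot(*(onz(C,u,v,.06)[:2]-[.4175,.2405]))<.05: m[v,u]=1
    n,l,s,c=cv2.connectedComponentsWithStats(m); print(thr)
    for i in range(1,n):
        if 8<s[i,4]<400:
            P=np.array([onz(C,u,v,.074)[:2] for v,u in zip(*np.where(l==i))])-[.4175,.2405]; q=P.mean(0); w=np.linalg.svd(P-q)[2][0]
            print(s[i].tolist(),(np.hypot(*q)*1e3).round(1),"dir",np.degrees(np.arctan2(q[1],q[0])).round(1),"axis",np.degrees(np.arctan2(w[1],w[0])).round(1))
E
```

```text
150
[338, 0, 30, 16, 277] 28.9 dir 69.2 axis 3.3
[357, 16, 4, 5, 10] 25.5 dir 51.3 axis -128.9
[339, 19, 17, 22, 102] 13.6 dir 57.6 axis -128.5
[366, 34, 7, 4, 14] 25.9 dir 17.1 axis -159.0
[368, 55, 6, 2, 12] 27.7 dir -15.1 axis -0.2
180
[339, 6, 4, 8, 24] 25.6 dir 86.1 axis -94.3
[319, 9, 5, 8, 25] 27.0 dir 118.9 axis -63.6
[339, 19, 17, 22, 95] 13.8 dir 57.4 axis -128.1
[302, 23, 8, 6, 22] 29.0 dir 149.9 axis -32.1
[287, 41, 16, 7, 84] 33.9 dir 178.0 axis -7.5
[360, 71, 5, 5, 15] 29.0 dir -45.3 axis -39.4
[310, 78, 6, 6, 21] 32.9 dir -127.5 axis -134.8
[345, 83, 5, 7, 23] 31.3 dir -74.0 axis -64.1
[328, 85, 4, 7, 23] 32.4 dir -101.0 axis -96.7
200
[339, 6, 3, 8, 18] 25.5 dir 85.9 axis -98.0
[319, 9, 5, 8, 18] 27.0 dir 118.9 axis -68.7
[339, 20, 17, 21, 86] 13.7 dir 57.1 axis -128.1
[303, 23, 6, 6, 18] 28.8 dir 149.9 axis -38.7
[287, 41, 16, 7, 71] 34.1 dir 178.1 axis -7.8
[360, 72, 5, 4, 13] 29.2 dir -45.5 axis -31.1
[310, 78, 5, 6, 17] 33.1 dir -127.5 axis -127.0
[346, 83, 4, 6, 16] 31.3 dir -73.7 axis -66.2
[328, 85, 3, 7, 18] 32.8 dir -100.8 axis -96.7
```

The pointer's axis is at 52°, on the fourth tick from zero, so the dial is at click 4. Now the isolator.

```bash
python3 -m pendant '[{"slide":[-0.147,-0.007,0],"yaw":0},{"slide":[-0.147,-0.007,0],"yaw":0},{"slide":[-0.147,-0.007,0],"yaw":0},{"slide":[-0.147,-0.007,0],"yaw":0},{"slide":[-0.147,-0.007,0],"yaw":0},{"slide":[-0.147,-0.007,0],"yaw":0},{"slide":[-0.147,-0.007,0],"yaw":0},{"slide":[-0.147,-0.007,0],"yaw":0},{"slide":[-0.147,-0.007,0],"yaw":0},{"slide":[-0.147,-0.006,0],"yaw":0},{"slide":[0,0,0],"yaw":0},{"slide":[0,0,0],"yaw":0}]'
python3 -c "
from h import *
go(.388,-.243,.065,90)"
```

```text
time_s: 52.92
tool_pos: [0.3881, -0.2434, 0.211]
tcp_rot: [-180.0, -0.1, 89.9]
contact_force: [-0.2, 0.0, -0.0]
gripper_width: 0.0884
grasp_force: 0.0
turn -0.001 rows>= 1 | slide [ 0.002 -0.     0.584] rows>= 4
```

```bash
python3 -m pendant '[{"slide":[0,0,0.15],"yaw":0},{"slide":[0,0,0.15],"yaw":0},{"slide":[0,0,0.14],"yaw":0},{"slide":[0,0,0.1],"yaw":0},{"slide":[0,0,0.044],"yaw":0},{"slide":[0,0,0],"yaw":0},{"slide":[0,0,0],"yaw":0}]'
python3 -m pendant '[{"slide":[0,0,0],"yaw":0},{"slide":[0,0,0],"yaw":0},{"slide":[0,0,0],"yaw":0},{"slide":[0,0,0],"yaw":0},{"slide":[0,0,0],"yaw":0},{"slide":[0,0,0],"yaw":0},{"slide":[0,0,0],"yaw":0},{"slide":[0,0,0],"yaw":0},{"slide":[0,0,0],"yaw":0},{"slide":[0,0,0],"yaw":0},{"slide":[0,0,0],"yaw":0},{"slide":[0,0,0],"yaw":0}]' 1 30
python3 -m pendant '[{"slide":[0,0,0],"yaw":0.0785},{"slide":[0,0,0],"yaw":0.0785},{"slide":[0,0,0],"yaw":0.0785},{"slide":[0,0,0],"yaw":0.0785},{"slide":[0,0,0],"yaw":0.0785},{"slide":[0,0,0],"yaw":0.0785},{"slide":[0,0,0],"yaw":0.0785},{"slide":[0,0,0],"yaw":0.0785},{"slide":[0,0,0],"yaw":0.0785},{"slide":[0,0,0],"yaw":0.0785},{"slide":[0,0,0],"yaw":0.0785},{"slide":[0,0,0],"yaw":0.0785}]'
python3 -m pendant '[{"slide":[0,0,0],"yaw":0.058},{"slide":[0,0,0],"yaw":0},{"slide":[0,0,0],"yaw":0}]'
```

```text
time_s: 53.5
tool_pos: [0.3879, -0.2408, 0.0651]
tcp_rot: [-179.9, -0.1, 90.1]
contact_force: [0.3, 0.2, 0.6]
gripper_width: 0.0879
grasp_force: 0.0
time_s: 54.5
tool_pos: [0.39, -0.2428, 0.0655]
tcp_rot: [179.7, 0.0, 89.9]
contact_force: [13.0, 1.6, -7.9]
gripper_width: 0.0137
grasp_force: 30.0
time_s: 55.5
tool_pos: [0.3892, -0.242, 0.0655]
tcp_rot: [-179.9, -0.2, 4.8]
contact_force: [9.3, 4.0, -3.2]
gripper_width: 0.0143
grasp_force: 30.0
time_s: 55.75
tool_pos: [0.3892, -0.242, 0.0655]
tcp_rot: [-179.9, -0.2, -0.0]
contact_force: [10.2, 5.4, -2.7]
gripper_width: 0.0138
grasp_force: 30.0
```

Release, lift away, then check isolator, hood and bystanders by numbers.

```bash
python3 -m pendant '[{"slide":[0,0,0],"yaw":0},{"slide":[0,0,0],"yaw":0},{"slide":[0,0,0],"yaw":0},{"slide":[0,0,0],"yaw":0},{"slide":[0,0,0],"yaw":0},{"slide":[0,0,0],"yaw":0},{"slide":[0,0,-0.15],"yaw":0},{"slide":[0,0,-0.15],"yaw":0},{"slide":[0,0,-0.15],"yaw":0},{"slide":[0,0,-0.15],"yaw":0},{"slide":[0,0,-0.15],"yaw":0},{"slide":[-0.15,0,0],"yaw":0}]' -1
python3 -m pendant '[{"slide":[-0.1,0,0],"yaw":0},{"slide":[0,0,0],"yaw":0},{"slide":[0,0,0],"yaw":0}]'
python3 - <<'E'
from h import *
o=telemetry.get_obs();C=cam("wrist",o);im=vision.capture("wrist");t=vision.capture("top");cv2.imwrite("pics/w12.png",im);cv2.imwrite("pics/t12.png",t);print(o['tool_pos'],o['contact_force'])
g=im.min(2); m=np.zeros(g.shape,np.uint8)
for v in range(60,260):
    for u in range(220,420):
        if g[v,u]>150 and np.hypot(*(onz(C,u,v,.086)[:2]-[.3885,-.2425]))<.034: m[v,u]=1
n,l,s,c=cv2.connectedComponentsWithStats(m)
for i in range(1,n):
    if s[i,4]>15:
        P=np.array([onz(C,u,v,.086)[:2] for v,u in zip(*np.where(l==i))])-[.3885,-.2425]; q=P.mean(0); w=np.linalg.svd(P-q)[2][0]
        print(s[i].tolist(),(q*1e3).round(1),"axis",np.degrees(np.arctan2(w[1],w[0])).round(1))
d=cv2.absdiff(t,cv2.imread("pics/top0.png")).max(2); d=cv2.morphologyEx((d>45).astype(np.uint8),cv2.MORPH_OPEN,np.ones((3,3)))
n,l,s,c=cv2.connectedComponentsWithStats(d); print("changed:",[x.tolist() for x in s[1:] if x[4]>25])
T=cam("top"); hs=cv2.cvtColor(t,cv2.COLOR_BGR2HSV); col=t[180:275,300].astype(int)
print("hood column",[(v,col[v-180].tolist()) for v in range(184,275,6)])
E
```

```text
time_s: 56.75
tool_pos: [0.3555, -0.2465, 0.2618]
tcp_rot: [179.3, -0.7, 0.2]
contact_force: [-0.5, -1.7, 1.3]
gripper_width: 0.0881
grasp_force: 0.0
time_s: 57.0
tool_pos: [0.3246, -0.243, 0.2533]
tcp_rot: [179.9, -0.1, -0.1]
contact_force: [0.5, 0.2, 0.4]
gripper_width: 0.0878
grasp_force: 0.0
[ 0.32457128 -0.24300911  0.25331295] [0.48041598 0.2371631  0.41776897]
[283, 69, 73, 76, 2187] [-1.6 -4.9] axis -72.4
[316, 74, 4, 25, 100] [19.3  1.5] axis 179.8
changed: [[219, 162, 8, 10, 54], [227, 168, 12, 9, 58], [254, 168, 74, 35, 1636], [205, 179, 9, 6, 36], [224, 182, 20, 10, 95], [202, 188, 26, 19, 286], [368, 197, 15, 16, 176], [183, 203, 12, 7, 62], [274, 203, 9, 3, 27], [253, 204, 92, 11, 409], [180, 208, 5, 6, 26], [407, 213, 16, 14, 127], [117, 214, 7, 5, 28], [106, 223, 10, 11, 71], [283, 229, 31, 12, 259], [380, 228, 6, 7, 33], [387, 228, 25, 9, 112], [392, 238, 9, 8, 48], [350, 243, 5, 8, 27], [334, 242, 195, 158, 13222], [429, 245, 8, 11, 76], [251, 253, 101, 14, 689], [352, 253, 10, 8, 50], [242, 261, 8, 6, 27], [333, 263, 10, 4, 34], [346, 263, 7, 4, 27], [354, 266, 8, 10, 42], [261, 268, 9, 9, 74], [398, 268, 14, 13, 90], [251, 275, 6, 7, 31], [259, 277, 17, 11, 97], [238, 279, 5, 8, 35], [268, 296, 6, 7, 34], [258, 305, 7, 5, 29], [247, 310, 101, 74, 4583], [99, 326, 145, 74, 5445], [237, 363, 6, 11, 49], [348, 369, 15, 16, 121], [252, 372, 7, 10, 39], [540, 374, 95, 26, 1208], [636, 375, 4, 14, 39], [238, 382, 5, 7, 27], [241, 382, 20, 18, 233]]
hood column [(184, [125, 129, 131]), (190, [126, 130, 134]), (196, [128, 132, 133]), (202, [128, 132, 135]), (208, [129, 136, 136]), (214, [25, 55, 98]), (220, [37, 67, 110]), (226, [39, 70, 111]), (232, [38, 69, 111]), (238, [20, 27, 42]), (244, [38, 69, 111]), (250, [38, 71, 110]), (256, [35, 67, 109]), (262, [24, 23, 22]), (268, [135, 147, 160]), (274, [80, 107, 146])]
```

```bash
python3 -c "
from cell import arm
print(arm.sign_off())"
```

```text
the job is handed in; nothing more can be done
None
```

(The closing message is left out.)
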